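# Pack the setting plates and measuring tools into their fitted case

## Robot

A 6-joint arm with a two-finger parallel gripper is mounted at the origin on the work surface. World frame = base frame: x ahead of the robot, y to its left, z up, the work surface at z = 0. Lengths are in m, angles in rad, forces in N, time in s.
With the tool pointing down it reaches from about 0.325 to 0.9 m from the base axis. Payload 6.1 kg.
Tool frame: the origin (TCP) lies on the front face of the gripper's body, between the roots of the fingers; the fingertips stand 73 mm ahead of it and the grasp point (between the pads) lies 54 mm ahead of it; z points along the fingers, y is the direction in which the jaws open and shut (so a half turn about z gives the same grasp; the last joint's range is limited). The gripper opens to 85 mm and grips with 20 to 120 N. Pads are 22 mm wide; open, the fingers measure 114 mm over their backs; the gripper's body (76 mm by 85 mm) begins 54 mm behind the grasp point. The pads swing forward as they close: fully open they stand 13 mm farther back than shut.
Start: joints at [1.078, 0.22, 1.526, -0, 1.395, -0.126], TCP at [0.224, 0.583, 0.304] pointing down, gripper open.
Joint ranges: [-2.98, 2.98], [-0.91, 2.08], [0.09, 2.57], [-1.24, 4.39], [0.2, 2.65], [-2.68, 2.68]. Speed limits (rad/s): [2.57, 2.57, 3.01, 3.14, 3.14, 3.14].

## Interface

Orientations are given as [roll, pitch, yaw] about the fixed x, y, z axes, in that order (R = Rz(yaw) Ry(pitch) Rx(roll)).
In Python, from plant import r gives the robot as it stands. The module is installed in compiled form; this text tells all that it offers.
- The arm moves only by the shell command python3 -m crank 'ROWS' [FORCE]. ROWS is JSON, a list of rows, each a list of 5 numbers: the shift along the tool's x, y, z in cm, then the turn about the tool's z in rad, then the closure, from 0 (fully open) to 1 (shut). In form: [[x, y, z, twist, hand], ...]. A call has 1 to 5 rows; each row is the pose to reach, as a shift and turn from the pose commanded when the call began, along the tool's axes at that moment; what a row does not reach only later rows make up. A row lasts 1/12 s, in which the tool goes at most 41.7 mm and 7.16 degrees, less where a joint would pass 70% of its speed; a pose out of reach is approached as far as the arm can. A call with a gripper value outside its range is refused whole. The fingers move at their own pace and stop on an object; FORCE is the grip in N (left out, the last holds). Time passes only in rows, so rows that repeat a pose let the fingers close. It gives the time, the measured TCP pose, the force and the opening at its end, in the units of the state.
- r.sense(): the state, without advancing time (a new reading comes with each control period).
- r.snapshot(name): name is "side" or "top" or "wrist"; returns the picture (400x640x3 uint8, red, green, blue); there is no depth.
- r.get_calibration(name): a dict with "camera_matrix" (3x3 intrinsics, pixels), "R" (3x3) and "t" (3): a world point X has camera coordinates R X + t; the wrist camera has in their place "tool_from_camera" (4x4, takes a point from camera to tool coordinates, whose origin is the TCP and whose axes are the flange's). Camera axes: x right, y down, z forward; pixel columns grow to the right and rows downward; lengths in m; the calibration is good to about 2 mm. A picture is of the moment at which its call begins: read the wrist's pose just before it. get_calibration takes no time and is no camera call.
- r.job_done(): hands the job in, once; it reports no verdict.
Trained networks look in the newest picture that a camera, given by its name, has taken for a name from the list of things; names that differ only in an ending like _2 or _b are one class to them, and where a whole thing is asked for, a point or a joint stands for the part that bears it (a point fixed in the world has none). Each returns a list of dicts, best first, with "conf" (0 to 1); they miss things now and then, are a little off and sometimes report something else, mostly with a low value. They report only what shows in the picture. A call takes as long as a camera call. They do not tell look-alikes from the thing itself.
- r.recognise(camera, label): "centre" ([x, y, z] in m, in world coordinates, good to about 4 mm: the middle of the surface that is visible of it).
The state is a dict: "t": time; "qpos": joint angles; "joint_vel": joint speeds; "effort": joint torques, N m; "tool_pos": TCP position; "orientation": TCP orientation; "force": force on the tool from outside, world axes, zero at the start; "ft_torque": the same for the moment, N m; "finger_gap": finger opening in m.
Only numpy, scipy, OpenCV 4.12 (cv2) and the standard library are available. Lean on these libraries where they do the work, as an engineer would, in place of code of your own. Each camera call takes 0.05 s, during which the arm holds its last target. There are 200 camera calls.

## Task

Pack the fitted case after the machine set-up: slide the keeper strip on the case fully open, then draw each aluminium setting plate up out of the slotted rack and press it on edge into the slot of its own length, and press each measuring or hand tool lying on the bench (dial gauge, caliper, pliers, those that are there) into the cutout of its own shape, everything pushed fully home against the grip of the nubs. When all of them are in, slide the keeper fully shut over the tools' tails, and leave the other things on the bench alone.

Things in the scene. Friction and masses are not known exactly. Their poses are not given: they have to be found in the camera images.
- keeper_tab (a point): centre of the upright steel tab of the keeper, a steel strip (24 x 196 x 6 mm) across the case's tool side, 2 mm above the insert near the far edge. The tab is 12 mm thick along x, 34 mm along y, and reaches 15 mm above and 26 mm below this point; pinch it from above by its thickness, or push it. x axis: the way the keeper opens (away from the robot)
- keeper (a joint): slide of the keeper in m along the case's x axis: 0 = shut (strip over the tool tails, its middle 56 mm beyond the case centre), 0.038 = fully open against its stop (strip clear of all cutouts). About 2 N of friction; it stays where it is left. An item not fully home can block it
- case: fixed open case, 250 x 400 mm, rim 26 mm high; origin at the centre of its underside; x away from the robot, y left. Rigid black insert, top face 24 mm up, six cutouts 18 mm deep (floor 6 mm up), clear of their items by 2 mm at the sides (y), 3.5 mm at the ends. Left: three slots, longest outermost. Right, from the middle: dial, caliper, pliers shapes. Two sprung nubs in each: see the seats
- rack: fixed black slotted rack on a grey base 176 x 150 mm: three parallel slots along its x axis, 45 mm apart, each 156 mm long and 11 mm wide; the slot floor is 8 mm and the rack's top 40 mm above the bench. Origin at the centre of its underside
- plate_l_c (a point): centre of the long aluminium setting plate, 140 x 8 x 65 mm (x, y, z), standing on its long edge in a slot of the rack, its upper 33 mm free; long axis x, thickness y. About 0.19 kg. May be absent
- plate_m_c (a point): centre of the medium aluminium setting plate, 110 x 8 x 65 mm, standing likewise; about 0.15 kg. May be absent
- plate_s_c (a point): centre of the short aluminium setting plate, 80 x 8 x 65 mm, standing likewise; about 0.11 kg. May be absent
- dial_c (a point): centre (14 mm up, under the middle of the round head) of the dial gauge lying face up: round head 56 mm across and 28 mm high, with a stem 12 x 12 mm reaching 120 mm from this point along +x. About 0.22 kg. May be absent
- caliper_c (a point): centre (14 mm up, middle of the head block) of the caliper lying flat: head block 60 x 34 x 28 mm (x, y, z), a beam 16 mm wide and 12 mm high from 85 mm behind (-x) to 80 mm ahead (+x) of this point, and at the -x end a jaw 12 mm wide and 12 mm high reaching to 38 mm on the -y side. About 0.22 kg. May be absent
- pliers_c (a point): centre (14 mm up, middle of the pivot block) of the pliers lying flat: pivot block 44 x 34 x 28 mm (x, y, z), a nose 20 mm wide and 14 mm high reaching 75 mm to -x, and two slightly spread rubber handles, 14 mm high, reaching 105 mm to +x (58 mm over both at their ends). About 0.25 kg. May be absent
- seat_plate_l (a point): where the centre of the long plate lies once fully home in its cutout of the case; axes as the item's axes when home. Two sprung rubber nubs, one on each y side of this point, stop an item set in loosely about 13 mm too high; press it down there with 10 to 15 N until it is on the floor of the cutout. They then hold it
- seat_plate_m (a point): where the centre of the medium plate lies once fully home in its cutout of the case; axes as the item's axes when home. Two sprung rubber nubs, one on each y side of this point, stop an item set in loosely about 13 mm too high; press it down there with 10 to 15 N until it is on the floor of the cutout. They then hold it
- seat_plate_s (a point): where the centre of the short plate lies once fully home in its cutout of the case; axes as the item's axes when home. Two sprung rubber nubs, one on each y side of this point, stop an item set in loosely about 13 mm too high; press it down there with 10 to 15 N until it is on the floor of the cutout. They then hold it
- seat_dial (a point): where the centre of the dial gauge lies once fully home in its cutout of the case; axes as the item's axes when home. Two sprung rubber nubs, one on each y side of this point, stop an item set in loosely about 13 mm too high; press it down there with 10 to 15 N until it is on the floor of the cutout. They then hold it
- seat_caliper (a point): where the centre of the caliper lies once fully home in its cutout of the case; axes as the item's axes when home. Two sprung rubber nubs, one on each y side of this point, stop an item set in loosely about 13 mm too high; press it down there with 10 to 15 N until it is on the floor of the cutout. They then hold it
- seat_pliers (a point): where the centre of the pliers lies once fully home in its cutout of the case; axes as the item's axes when home. Two sprung rubber nubs, one on each y side of this point, stop an item set in loosely about 13 mm too high; press it down there with 10 to 15 N until it is on the floor of the cutout. They then hold it
- mug: bystander to leave alone: white mug 76 mm across, 85 mm high, with a handle; origin at its underside
- tool_holder: bystander to leave alone: steel cone-shaped tool holder 60 mm across, 95 mm high, standing on its flange; origin at its underside
- bush: bystander to leave alone: steel bush, a short upright tube 52 mm across, 45 mm high; origin at its underside
- flange_block: bystander to leave alone: square machined steel block 80 x 80 x 30 mm with a round boss; origin at its underside
- collet_nut: bystander to leave alone: low steel collet nut 50 mm across, 28 mm high; origin at its underside
- copper_bar: bystander to leave alone: round copper bar 24 mm thick, 110 mm long, lying; origin at its underside
- oilstone: bystander to leave alone: red-brown oilstone 120 x 45 x 22 mm lying flat; origin at its underside
Mind the look-alikes: they are no part of the job. Leave any pink look-alike of the part that bears caliper_c alone.

How it is judged:
By the outcome, as a careful person would: the job done as asked, in the order asked, and still so for the second after the job is handed in, with the robot touching nothing.
Of plate_l, plate_m, plate_s only 2 to 3 are there at a start; the rules pass over those that are not, and their reading is None.
Of dial, caliper, pliers only 2 to 3 are there at a start; the rules pass over those that are not, and their reading is None.
At some moment in a run one of dial, caliper, pliers may be knocked a few centimetres aside while the robot is not near it.
It also fails if it takes over 210 s, if anything falls off the work surface, if the arm or the gripper's body presses on something with over 40 N, if the wrist force passes 120 N, or if a joint passes its speed limit or range.

## Working session

There is one attempt and no reset: what is moved stays moved. The work goes in short steps, Python scripts to look and compute and a shell command to move; the robot and the scene stay as the last step left them, time stands still between calls to the robot, and variables do not carry over. Pictures are saved under pics/ and viewed, about 12 in all and at most 16, crops included, and the job is handed in when it is done.

```bash
mkdir -p pics; cat > h.py <<'E'
from plant import r
import numpy as np, cv2
from scipy.spatial.transform import Rotation as Ro
def save(cam,name,img=None):
    im=r.snapshot(cam) if img is None else img
    cv2.imwrite('pics/'+name+'.png',cv2.cvtColor(im,cv2.COLOR_RGB2BGR)); return im
def cam(name,s=None):
    c=r.get_calibration(name);K=np.array(c['camera_matrix'])
    if name=='wrist':
        s=s or r.sense();T=np.eye(4);T[:3,:3]=Ro.from_euler('xyz',s['orientation']).as_matrix();T[:3,3]=s['tool_pos']
        W=T@np.array(c['tool_from_camera']);R=W[:3,:3].T;t=-R@W[:3,3]
    else: R=np.array(c['R']);t=np.array(c['t'])
    return K,R,t
def pix(C,X):
    K,R,t=C;p=K@(R@np.array(X)+t);return p[:2]/p[2]
def ground(C,uv,z):
    K,R,t=C;d=R.T@np.linalg.inv(K)@np.array([uv[0],uv[1],1.]);o=-R.T@t
    return o+d*(z-o[2])/d[2]
E
python3 - <<'E'
from h import *
s=r.sense();print({k:np.round(v,3) for k,v in s.items()})
a=save('top','top0');b=save('side','side0')
for n in ['case','rack','keeper_tab','plate_l_c','plate_m_c','plate_s_c','dial_c','caliper_c','pliers_c','mug','tool_holder','bush','flange_block','collet_nut','copper_bar','oilstone']:
    for c in ['top','side']:
        print(n,c,[(np.round(d['centre'],3).tolist(),round(d['conf'],2)) for d in r.recognise(c,n)[:3]])
print(cam('top'))
E
```

```text
{'t': np.float64(0.0), 'qpos': array([ 1.078,  0.221,  1.528,  0.   ,  1.395, -0.126]), 'joint_vel': array([ 0.   ,  0.001,  0.   , -0.001,  0.001, -0.001]), 'effort': array([ 2.0000e-03, -4.9691e+01, -3.8939e+01, -0.0000e+00,  1.1000e-02,
        0.0000e+00]), 'tool_pos': array([0.224, 0.583, 0.303]), 'orientation': array([-3.14 , -0.   ,  2.775]), 'force': array([-0.048, -0.756, -0.31 ]), 'ft_torque': array([-0.004, -0.024, -0.023]), 'finger_gap': np.float64(0.086)}
case top [([0.544, 0.027, 0.027], 0.65), ([0.516, -0.361, 0.014], 0.51), ([0.773, -0.07, 0.027], 0.45)]
case side [([0.539, -0.012, 0.026], 0.75), ([0.595, -0.053, 0.034], 0.53)]
rack top [([0.516, 0.352, 0.016], 0.84), ([0.425, -0.327, 0.014], 0.16)]
rack side [([0.516, 0.318, 0.028], 0.94)]
keeper_tab top [([0.601, -0.052, 0.033], 0.86)]
keeper_tab side [([0.592, -0.056, 0.033], 0.71), ([0.768, -0.092, 0.028], 0.52)]
plate_l_c top [([0.523, 0.416, 0.062], 0.98)]
plate_l_c side [([0.519, 0.412, 0.064], 0.53)]
plate_m_c top [([0.545, 0.03, 0.026], 0.52)]
plate_m_c side []
plate_s_c top [([0.517, 0.368, 0.067], 0.62), ([
[... 982 characters left out ...]
, 0.71), ([0.543, -0.008, 0.024], 0.55), ([0.787, 0.188, 0.019], 0.5)]
copper_bar top [([0.357, -0.177, 0.025], 0.67)]
copper_bar side [([0.356, -0.19, 0.022], 0.55)]
oilstone top [([0.703, 0.323, 0.025], 0.97), ([0.544, 0.032, 0.026], 0.7)]
oilstone side [([0.702, 0.309, 0.025], 0.82), ([0.516, 0.361, 0.057], 0.56), ([0.543, -0.012, 0.022], 0.49)]
(array([[404.66598928,   0.        , 315.62622159],
       [  0.        , 404.66598928, 198.77709638],
       [  0.        ,   0.        ,   1.        ]]), array([[-0.00189204, -0.99986963,  0.01603575],
       [-0.99901579,  0.0011793 , -0.0443403 ],
       [ 0.0443156 , -0.01610386, -0.99888778]]), array([-0.04396474,  0.50593821,  1.16006431]))
```

View pics/top0.png

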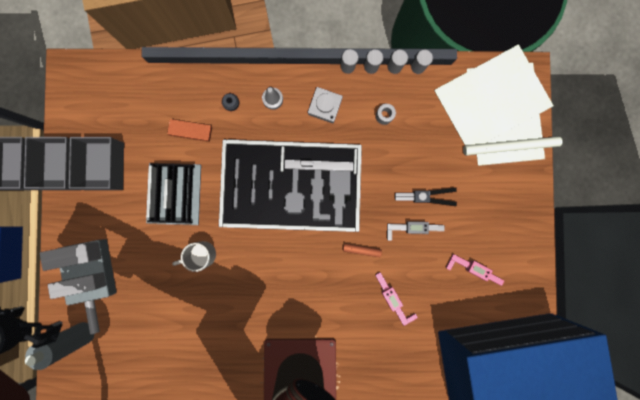

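View pics/side0.png

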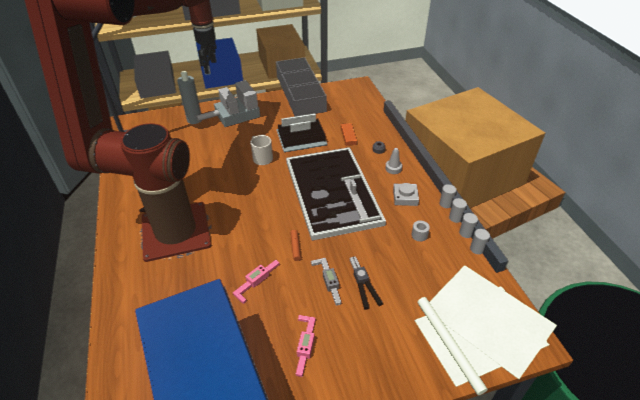

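The top picture shows the case at about (290,187), the rack at (173,193), the grey caliper at (417,228) and the pliers at (425,196). The two pink calipers are look-alikes and there is no dial. I'll enlarge the top picture.

```bash
python3 - <<'E'
import cv2,numpy as np
a=cv2.imread('pics/top0.png')
c=cv2.resize(a[135:240,140:370],None,fx=3.47,fy=3.47,interpolation=cv2.INTER_CUBIC)
b=cv2.imread('pics/side0.png')
d=cv2.resize(b[105:155,265:345],None,fx=4,fy=4,interpolation=cv2.INTER_CUBIC)
e=cv2.resize(a[180:245,380:470],None,fx=4,fy=3.0769*1,interpolation=cv2.INTER_CUBIC)
o=np.zeros((c.shape[0]+220,800,3),np.uint8);o[:c.shape[0],:c.shape[1]]=c[:,:800];o[c.shape[0]+5:c.shape[0]+205,:320]=d;o[c.shape[0]+5:c.shape[0]+205,340:700]=e
cv2.imwrite('pics/z0.png',o)
E
```

```text
(no output)
```

View pics/z0.png

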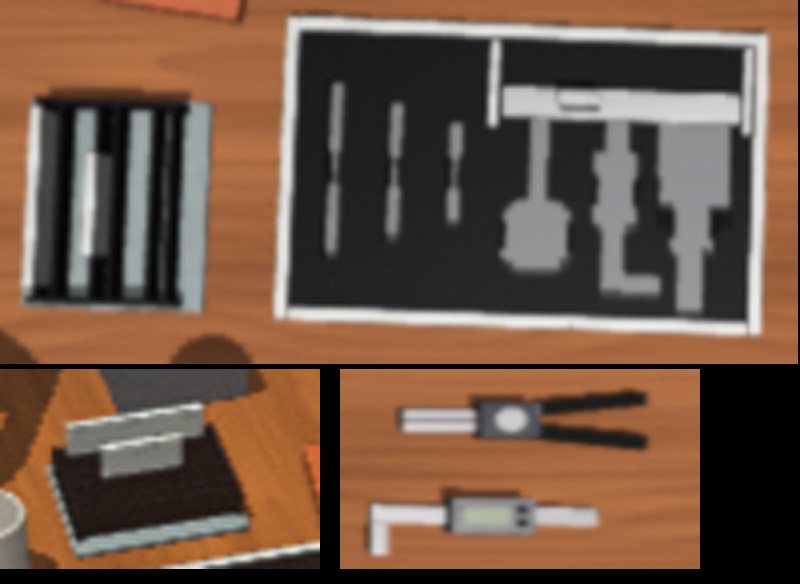

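The crop shows plate_l in the leftmost rack slot and plate_s in the middle one, with plate_m and the dial absent. The keeper is shut, with its tab at crop (580,97).

```bash
python3 - <<'E'
from h import *
C=cam('top')
f=lambda u,v,z:np.round(ground(C,(140+u/3.47,135+v/3.47),z)[:2],3)
for n,u,v in [('TL',288,16),('TR',768,36),('BL',273,318),('BR',760,334)]: print(n,f(u,v,.026))
print('tab',f(580,97,.067),'strip',f(502,102,.032),f(740,107,.032))
print('plates l',f(40,98,.073),f(27,298,.073),'rackslots',f(85,107,.008),f(75,295,.008),f(142,108,.008),f(135,290,.008))
print('plate s',f(98,152,.073),f(92,255,.073))
print('slotL',f(338,82,.024),f(331,255,.024),'slotS',f(457,122,.024),f(453,222,.024))
for n,pts in [('pl',[(400,420),(645,400),(645,440),(510,420)]),('cal',[(370,517),(598,517),(492,516),(380,555)])]:
    print(n,[np.round(ground(C,(380+(u-340)/4,180+(v-369)/3.077),.014)[:2],3).tolist() for u,v in pts])
c=r.get_calibration('wrist');print(np.round(c['camera_matrix'],1),np.round(c['tool_from_camera'],3))
E
```

```text
TL [0.675 0.221]
TR [ 0.659 -0.177]
BL [0.426 0.231]
BR [ 0.412 -0.168]
tab [ 0.603 -0.021] strip [0.603 0.044] [ 0.599 -0.152]
plates l [0.601 0.405] [0.444 0.413] rackslots [0.602 0.393] [0.445 0.399] [0.601 0.346] [0.449 0.349]
plate s [0.558 0.359] [0.477 0.363]
slotL [0.621 0.18 ] [0.478 0.184] slotS [0.588 0.081] [0.505 0.084]
pl [[0.512, -0.275], [0.531, -0.454], [0.493, -0.453], [0.512, -0.355]]
cal [[0.421, -0.252], [0.42, -0.418], [0.421, -0.341], [0.385, -0.259]]
[[301.9   0.  319.9]
 [  0.  301.9 203.4]
 [  0.    0.    1. ]] [[-0.001 -0.951 -0.31   0.08 ]
 [ 1.    -0.001 -0.001  0.   ]
 [ 0.001 -0.31   0.951 -0.07 ]
 [ 0.     0.     0.     1.   ]]
```

```bash
cat >> h.py <<'E'
CC=np.array([.543,.027]);CY=-.040
def case2w(x,y):
    c,s=np.cos(CY),np.sin(CY);return CC+[c*x-s*y,s*x+c*y]
def to(X,yaw=None):
    """print tool-frame shift (cm) of TCP to world X and twist"""
    s=r.sense();R=Ro.from_euler('xyz',s['orientation']).as_matrix()
    d=R.T@(np.array(X)-s['tool_pos'])*100
    y=s['orientation'][2]
    print('t',round(s['t'],2),'tcp',np.round(s['tool_pos'],4),'rpy',np.round(s['orientation'],3),'gap',round(s['finger_gap'],4),'F',np.round(s['force'],1))
    print('shift cm',np.round(d,2),'twist',None if yaw is None else round((y-yaw+np.pi)%(2*np.pi)-np.pi,3))
E
python3 -m crank '[[-8,-4,0,-0.12,0],[-12,-7,0,-0.24,0],[-16,-10,0,-0.327,0],[-20,-13,0,-0.327,0]]'
python3 - <<'E'
from h import *
w=case2w(.025,-.048);to([*w,.2],3.102)
E
```

```text
t: 2.03
tool_pos: [0.3241, 0.4503, 0.3039]
orientation: [3.142, 0.0, 3.108]
force: [1.5, 1.2, -0.5]
finger_gap: 0.0854
t 2.03 tcp [0.3241 0.4503 0.3039] rpy [3.142 0.    3.108] gap 0.0854 F [ 1.5  1.2 -0.5]
shift cm [-25.78 -46.39  10.39] twist 0.006
```

```bash

python3 -m crank '[[-2,-4,0,0,1],[-4,-8,0,0,1],[-6,-12,0,0,1],[-8,-16,0,0,1],[-9,-18,0,0,1]]' >/dev/null
python3 -m crank '[[-2,-4,0,0,1],[-4,-8,0,0,1],[-6,-12,0,0,1],[-8,-16,0,0,1],[-9,-18,0,0,1]]' >/dev/null
python3 -m crank '[[-2,-3,1,0,1],[-4,-6,2,0,1],[-6,-8,4,0,1],[-6,-8,4,0,1],[-6,-8,4,0,1]]'
python3 - <<'E'
from h import *
w=case2w(.025,-.048);to([*w,.2],3.102)
save('wrist','w1')
for n in ['keeper_tab','case']: print(n,[(np.round(d['centre'],3).tolist(),round(d['conf'],2)) for d in r.recognise('wrist',n)[:3]])
E
```

```text
t: 3.28
tool_pos: [0.5455, 0.0012, 0.2621]
orientation: [3.141, -0.004, 3.099]
force: [-0.2, 0.3, 0.6]
finger_gap: -0.0001
t 3.28 tcp [0.5455 0.0012 0.2621] rpy [ 3.141 -0.004  3.099] gap -0.0001 F [-0.2  0.3  0.6]
shift cm [-2.18 -2.22  6.2 ] twist -0.003
keeper_tab [([0.593, -0.05, 0.03], 0.73)]
case [([0.515, 0.03, 0.023], 0.74)]
```

View pics/w1.png

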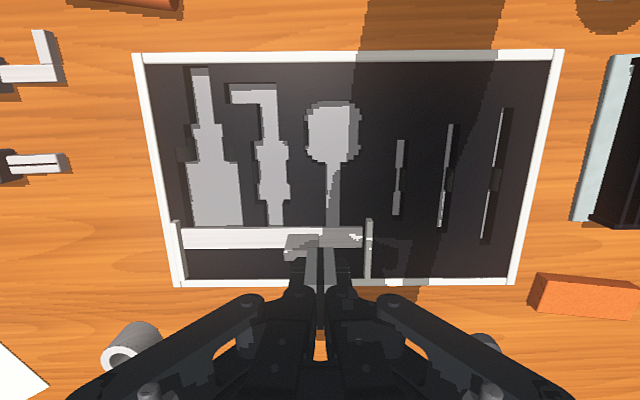

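The wrist picture shows the case with rim corners at (134,53), (563,49), (513,285) and (177,287). The tab top is at about (303,240), and the six cutouts are visible.

```bash
python3 - <<'E'
from h import *
s=r.sense();s=dict(s);C=cam('wrist',s)
P=[ground(C,p,.026)[:2] for p in [(134,53),(563,49),(513,285),(177,287)]]
for p in P: print(np.round(p,4))
P=np.array(P);print('centre',P.mean(0),'yaw',np.arctan2(*((P[2]+P[3]-P[0]-P[1])[::-1])),-np.arctan2(*((P[1]+P[2]-P[0]-P[3]))))
g=lambda u,v,z:np.round(ground(C,(u,v),z)[:2],4)
print('tab',g(303,240,.067),g(290,236,.067),g(318,236,.067))
print('strip',g(182,228,.032),g(182,248,.032))
T=ground
for n,pts in [('L',[(507,108),(486,243)]),('S',[(401,140),(396,214)])]:
    print(n,[g(*p,.024) for p in pts])
im=cv2.imread('pics/w1.png');cv2.imwrite('pics/w1z.png',cv2.resize(im[40:290,130:570],(800,455),interpolation=cv2.INTER_CUBIC))
E
```

```text
[ 0.4135 -0.1638]
[0.426  0.2325]
[0.6771 0.2261]
[ 0.6642 -0.1708]
centre [0.54517746 0.03098429] yaw -0.026481678801318017 -0.03207464499758312
tab [ 0.5902 -0.0149] [ 0.5855 -0.0272] [ 5.865e-01 -2.000e-04]
strip [ 0.587  -0.1481] [ 0.6108 -0.1525]
L [array([0.4763, 0.1899]), array([0.622 , 0.1884])]
S [array([0.5031, 0.0873]), array([0.583 , 0.0853])]
```

View pics/w1z.png

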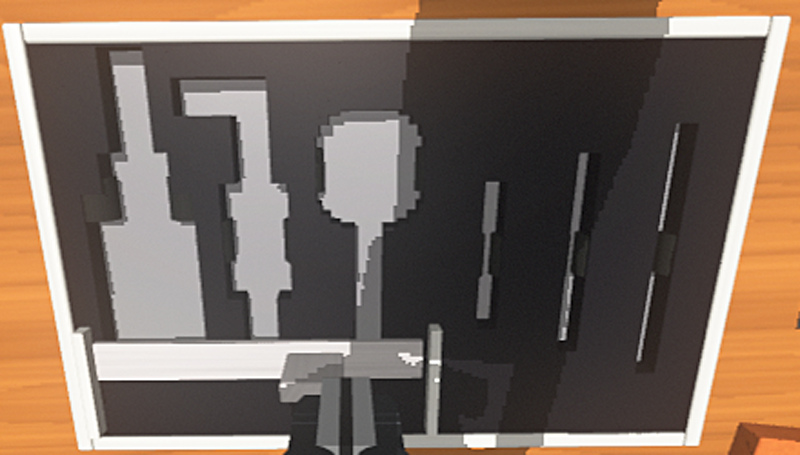

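```bash
python3 - <<'E'
from h import *
to([.563,-.018,.118],3.105)
E
python3 -m crank '[[-1.7,-2,3,0,1],[-1.7,-2,7,0,1],[-1.7,-2,11,0,1],[-1.7,-2,14.4,0,1],[-1.7,-2,14.4,0,1]]'
python3 -m crank '[[-0.7,0,0,0,1],[-1.4,0,0,0,1],[-2.1,0,0,0,1],[-2.8,0,0,0,1],[-2.8,0,0,0,1]]'
python3 -m crank '[[-0.4,0,0,0,1],[-0.8,0,0,0,1],[-1.2,0,0,0,1],[-1.4,0,0,0,1],[-1.4,0,0,0,1]]'
python3 -m crank '[[-0.2,0,0,0,1],[-0.4,0,0,0,1],[-0.4,0,0,0,1]]'
```

```text
t 3.43 tcp [0.5457 0.0031 0.2647] rpy [3.141e+00 1.000e-03 3.103e+00] gap 0.0 F [-0.2  0.1 -0.2]
shift cm [-1.8  -2.05 14.67] twist -0.002
t: 3.85
tool_pos: [0.557, -0.0163, 0.1135]
orientation: [3.14, -0.012, 3.103]
force: [-2.3, 0.1, -0.9]
finger_gap: -0.0001
t: 4.27
tool_pos: [0.593, -0.0196, 0.1228]
orientation: [-3.141, 0.006, 3.102]
force: [0.4, -0.8, 0.4]
finger_gap: -0.0
t: 4.68
tool_pos: [0.6044, -0.02, 0.1199]
orientation: [-3.142, 0.0, 3.102]
force: [-0.4, -0.0, -0.7]
finger_gap: -0.0002
t: 4.93
tool_pos: [0.608, -0.0201, 0.1197]
orientation: [3.142, -0.0, 3.102]
force: [-1.4, -0.3, 0.2]
finger_gap: 0.0002
```

```bash

for i in 1 2 3; do python3 -m crank '[[-0.2,0,0,0,1],[-0.4,0,0,0,1],[-0.4,0,0,0,1],[-0.4,0,0,0,1]]' | grep -E 'pos|force'; done
```

```text
tool_pos: [0.6121, -0.0202, 0.1197]
force: [-0.7, -0.0, -0.5]
tool_pos: [0.6162, -0.0204, 0.1199]
force: [-1.1, -0.3, -1.0]
tool_pos: [0.6188, -0.0205, 0.1198]
force: [-7.8, -0.1, 4.8]
```

```bash
python3 - <<'E'
from h import *
a=save('side','s1');
cv2.imwrite('pics/s1z.png',cv2.cvtColor(cv2.resize(a[140:240,280:390],(660,600),interpolation=cv2.INTER_CUBIC),cv2.COLOR_RGB2BGR))
E
```

```text
(no output)
```

View pics/s1z.png

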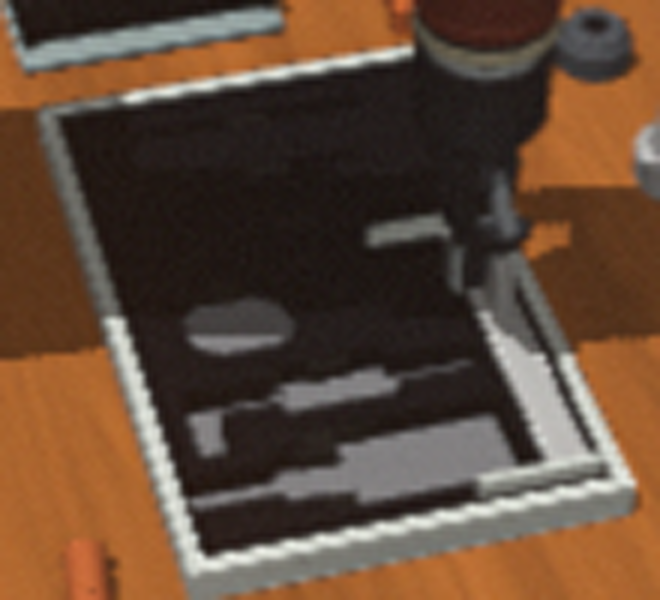

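The force hit -7.8 N at the stop and the side picture shows the strip against the far edge with its cutouts clear, so the keeper is fully open. Next is the rack.

```bash

python3 -m crank '[[1,0,0,0,1],[1.5,0,-3,0,1],[1.5,0,-7,0,1],[1.5,0,-11,0,1],[1.5,0,-14,0,1]]' >/dev/null
python3 -m crank '[[1,4,0,0,0.65],[2,8,0,0,0.65],[3,12,0,0,0.65],[4,16,0,0,0.65],[5,20,0,0,0.65]]' >/dev/null
python3 -m crank '[[1,4,0,0,0.65],[2,8,0,0,0.65],[3,12,0,0,0.65],[4,16,0,0,0.65],[5,20,0,0,0.65]]' >/dev/null
python3 -m crank '[[0,0,0,0,0.65],[0,0,0,0,0.65],[0,0,0,0,0.65],[0,0,0,0,0.65]]'
python3 - <<'E'
from h import *
to([.5185,.409,.114],3.102)
save('wrist','w2')
for n in ['plate_l_c','plate_s_c','plate_m_c']: print(n,[(np.round(d['centre'],3).tolist(),round(d['conf'],2)) for d in r.recognise('wrist',n)[:3]])
E
```

```text
t: 7.57
tool_pos: [0.5215, 0.3827, 0.26]
orientation: [-3.141, 0.0, 3.101]
force: [-0.2, -0.2, -0.9]
finger_gap: 0.0301
t 7.57 tcp [0.5215 0.3827 0.26  ] rpy [-3.141  0.     3.101] gap 0.0301 F [-0.2 -0.2 -0.9]
shift cm [ 0.41  2.62 14.6 ] twist -0.001
plate_l_c [([0.507, 0.41, 0.074], 0.66)]
plate_s_c [([0.516, 0.37, 0.071], 0.98)]
plate_m_c []
```

View pics/w2.png

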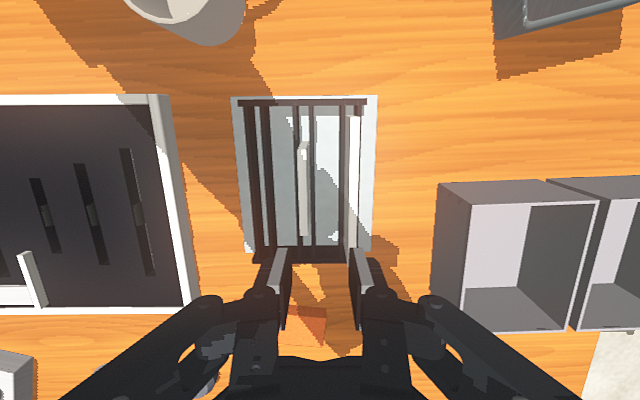

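The wrist picture shows plate_s's top edge from (305,143) to (303,237) and plate_l's from about (349,115) to (351,248).

```bash
python3 - <<'E'
from h import *
C=cam('wrist');g=lambda u,v,z:np.round(ground(C,(u,v),z)[:2],4)
print('S',g(305,143,.073),g(303,237,.073));print('L',g(349,115,.073),g(351,248,.073))
im=cv2.imread('pics/w2.png')
for v in (130,160,190,220,235): print(v,im[v,290:372].mean(1).astype(int).tolist())
for u in (304,305,347,349,351): print(u,'r100-155',im[100:156:2,u].mean(1).astype(int).tolist(),'r225-262',im[225:262:2,u].mean(1).astype(int).tolist())
E
```

```text
S [0.4717 0.3722] [0.5579 0.3653]
L [0.4507 0.4095] [0.5711 0.4099]
130 [157, 161, 175, 131, 88, 93, 92, 75, 57, 112, 152, 151, 235, 249, 244, 244, 244, 251, 226, 128, 87, 97, 91, 98, 150, 165, 151, 233, 247, 241, 242, 242, 242, 242, 242, 242, 243, 243, 243, 244, 243, 243, 243, 243, 243, 244, 244, 250, 240, 145, 72, 98, 107, 105, 99, 133, 148, 147, 145, 116, 254, 255, 255, 255, 255, 255, 255, 255, 255, 242, 71, 230, 252, 245, 244, 244, 244, 244, 244, 243, 242, 243]
160 [156, 159, 161, 149, 97, 59, 55, 169, 208, 205, 205, 204, 198, 194, 195, 186, 145, 123, 134, 109, 77, 85, 91, 75, 139, 153, 232, 246, 242, 241, 242, 241, 241, 242, 241, 241, 241, 240, 241, 241, 241, 241, 241, 242, 241, 242, 244, 253, 196, 76, 84, 99, 101, 97, 110, 138, 151, 145, 137, 193, 255, 255, 255, 255, 254, 254, 255, 255, 249, 77, 229, 252, 245, 244, 244, 244, 243, 242, 243, 242, 242, 242]
190 [157, 157, 156, 161, 148, 94, 53, 49, 164, 204, 199, 200, 198, 198, 197, 199, 174, 135, 123, 147, 108, 65, 70, 67, 89, 148, 163, 158, 159, 158, 158, 158, 156, 158, 157, 157, 158, 157, 158, 160, 162, 161, 162, 162, 162, 159,
[... 1546 characters left out ...]
147, 147, 147, 146, 149, 147, 148, 147, 147, 146, 148, 148, 148, 147, 146, 146, 146, 145] r225-262 [119, 119, 113, 113, 112, 112, 114, 113, 113, 113, 115, 118, 130, 130, 136, 146, 148, 152, 151]
349 r100-155 [106, 107, 105, 172, 166, 166, 167, 163, 189, 128, 122, 121, 122, 114, 114, 116, 116, 117, 118, 117, 117, 122, 120, 135, 151, 156, 168, 173] r225-262 [202, 201, 202, 202, 201, 205, 202, 202, 201, 201, 203, 178, 108, 114, 84, 86, 86, 59, 60]
351 r100-155 [103, 107, 105, 174, 167, 167, 167, 164, 215, 255, 255, 255, 255, 255, 255, 255, 255, 255, 255, 255, 255, 255, 255, 255, 255, 255, 255, 255] r225-262 [205, 204, 204, 204, 206, 204, 203, 204, 203, 203, 204, 159, 57, 57, 58, 59, 55, 56, 53]
```

```bash

python3 -m crank '[[0.2,2.8,3,0,0.65],[0.2,2.8,7,0,0.65],[0.2,2.8,11,0,0.65],[0.2,2.8,14.4,0,0.65],[0.2,2.8,14.4,0,0.65]]'
python3 -m crank '[[0,0,0,0,0.65],[0,0,0,0,0.8],[0,0,0,0,1],[0,0,0,0,1],[0,0,0,0,1]]' 60
python3 -m crank '[[0,0,-1.5,0,1],[0,0,-4,0,1],[0,0,-8,0,1],[0,0,-12,0,1],[0,0,-14,0,1]]'
python3 -m crank '[[0,-3,0,0,1],[0,-6,0,0,1],[0,-8,0,0,1],[0,-8,0,0,1],[0,-8,0,0,1]]'
python3 - <<'E'
from h import *
to([*case2w(0,.155),.2],3.102)
save('wrist','w3')
E
```

```text
t: 8.18
tool_pos: [0.5156, 0.4082, 0.1069]
orientation: [-3.133, -0.012, 3.101]
force: [-2.3, -1.4, -1.4]
finger_gap: 0.0298
t: 8.6
tool_pos: [0.5221, 0.4128, 0.1198]
orientation: [3.138, 0.005, 3.102]
force: [0.1, -0.8, 7.4]
finger_gap: 0.0068
t: 9.02
tool_pos: [0.5213, 0.4127, 0.2633]
orientation: [3.137, 0.006, 3.102]
force: [1.2, 1.4, -1.4]
finger_gap: 0.0068
t: 9.43
tool_pos: [0.5169, 0.331, 0.2573]
orientation: [3.141, 0.001, 3.1]
force: [0.4, -0.2, -2.2]
finger_gap: 0.0071
t 9.43 tcp [0.5169 0.331  0.2573] rpy [3.141e+00 1.000e-03 3.100e+00] gap 0.0071 F [ 0.4 -0.2 -2.2]
shift cm [ -3.84 -14.77   5.72] twist -0.002
```

View pics/w3.png

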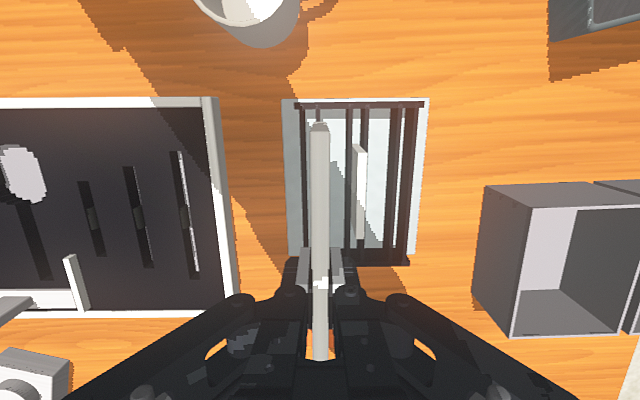

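```bash
python3 - <<'E'
from h import *
c=r.get_calibration('wrist');K=np.array(c['camera_matrix']);T=np.array(c['tool_from_camera'])
def tl(uv,z):
    d=T[:3,:3]@np.linalg.inv(K)@[uv[0],uv[1],1];o=T[:3,3];return np.round((o+d*(z-o[2])/d[2])*1000,1)
im=cv2.imread('pics/w3.png').mean(2).astype(int)
print(im[116:146,319].tolist());print(im[340:372:1,320].tolist());
for v in (128,135,150,180,230,300,340,355): print(v,im[v,304:336].tolist())
for z in (.041,.044,.047): print(z,tl((319.5,133),z),tl((320,360),z))
s=r.sense();print(s['tool_pos'])
E
```

```text
[97, 98, 96, 96, 95, 130, 194, 141, 143, 147, 146, 146, 146, 144, 146, 172, 197, 197, 198, 196, 197, 197, 198, 196, 197, 197, 198, 196, 197, 198]
[199, 199, 199, 199, 199, 199, 198, 199, 199, 200, 200, 199, 199, 200, 199, 200, 198, 198, 201, 206, 207, 58, 29, 35, 38, 39, 31, 36, 38, 36, 36, 38]
128 [54, 109, 153, 160, 158, 160, 142, 133, 142, 142, 147, 145, 145, 146, 145, 146, 146, 147, 148, 146, 145, 145, 146, 133, 177, 238, 246, 244, 242, 243, 242, 242]
135 [54, 82, 142, 159, 156, 143, 161, 188, 195, 195, 194, 195, 196, 198, 199, 196, 197, 196, 195, 195, 195, 196, 196, 198, 188, 169, 200, 239, 244, 241, 241, 241]
150 [60, 62, 139, 162, 157, 142, 159, 184, 192, 194, 196, 195, 197, 198, 198, 197, 197, 195, 195, 195, 196, 193, 195, 199, 189, 159, 228, 244, 239, 240, 241, 240]
180 [63, 60, 81, 142, 161, 144, 156, 178, 190, 194, 193, 194, 196, 195, 197, 196, 195, 194, 195, 193, 193, 195, 193, 195, 189, 155, 150, 160, 159, 158, 161, 159]
230 [55, 60, 58, 43, 135, 162, 142, 157, 183, 190, 190, 189, 193, 194, 195, 194, 192, 192, 191, 192, 193, 193, 193, 191, 181, 151, 147, 154, 153, 155, 155, 156]
300 [50, 47, 49, 47, 51, 56, 57, 41, 82, 175, 198, 195, 195, 196, 198, 199, 195, 195, 194, 194, 193, 193, 204, 155, 68, 45, 55, 54, 49, 52, 53, 53]
340 [39, 29, 95, 164, 172, 169, 169, 163, 177, 185, 194, 194, 196, 198, 202, 199, 199, 198, 195, 195, 195, 194, 193, 193, 146, 109, 115, 119, 126, 99, 56, 36]
355 [27, 91, 167, 177, 172, 171, 171, 171, 180, 178, 193, 195, 196, 197, 200, 201, 200, 200, 198, 197, 193, 193, 192, 182, 169, 166, 174, 172, 174, 178, 155, 71]
0.041 [70.2  0.2 41. ] [-33.5   0.3  41. ]
0.044 [69.9  0.2 44. ] [-36.5   0.3  44. ]
0.047 [69.7  0.2 47. ] [-39.6   0.3  47. ]
[0.51692325 0.33183706 0.25711057]
```

```bash

python3 -m crank '[[-1,-4,0,0,1],[-2,-8,0,0,1],[-3.8,-12,0,0,1],[-3.8,-14.5,2,0,1],[-3.8,-14.5,5,0,1]]' >/dev/null
python3 -m crank '[[0,0,1.5,0,1],[0,0,1.5,0,1],[0,0,1.5,0,1],[0,0,1.5,0,1],[0,0,1.5,0,1]]'
python3 - <<'E'
from h import *
a=save('wrist','w4')
to([*case2w(0,.155),.117],3.102)
cv2.imwrite('pics/w4z.png',cv2.cvtColor(cv2.resize(a[60:300,200:440],(600,600),interpolation=cv2.INTER_CUBIC),cv2.COLOR_RGB2BGR))
E
```

```text
t: 10.32
tool_pos: [0.5502, 0.1865, 0.193]
orientation: [3.141, 0.003, 3.103]
force: [-0.3, 0.6, -2.3]
finger_gap: 0.0069
t 10.37 tcp [0.5501 0.1863 0.1929] rpy [3.141e+00 3.000e-03 3.103e+00] gap 0.0069 F [ 0.4  0.6 -2. ]
shift cm [ 0.1  -0.46  7.59] twist 0.001
```

View pics/w4z.png

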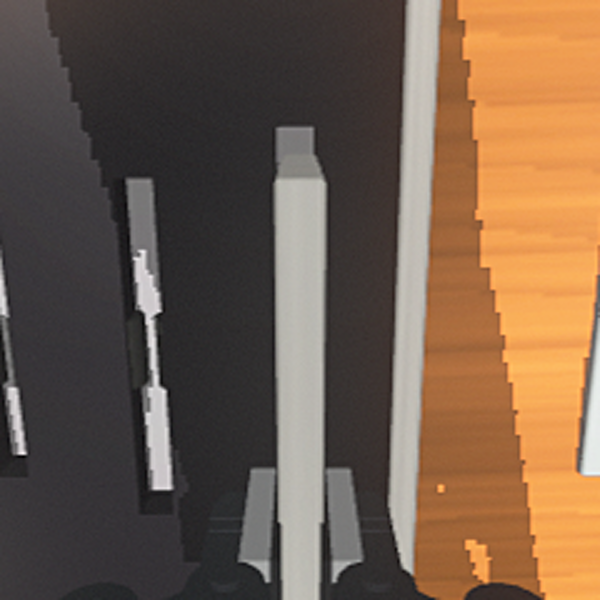

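```bash
python3 - <<'E'
from h import *
C=cam('wrist');s=r.sense();R=Ro.from_euler('xyz',s['orientation']).as_matrix()
f=lambda uv,z:np.round(R.T@(ground(C,uv,z)-s['tool_pos'])*1000,1)
for n,uv,z in [('slot end flr',(318.2,110.4),.006),('slot end top',(318.2,110.4),.024),('plate top near',(320,131.5),s['tool_pos'][2]-.044),('plate bot near',(319.9,121.8),s['tool_pos'][2]-.109),('rim R edge',(367,200),.026)]: print(n,f(uv,z),np.round(ground(C,uv,z),4))
E
```

```text
slot end flr [ 75.7  -1.2 186.7] [0.475  0.1882 0.006 ]
slot end top [ 75.9  -1.1 168.7] [0.4747 0.1883 0.024 ]
plate top near [70.5  0.4 43.8] [0.4798 0.1895 0.1489]
plate bot near [ 70.6   0.3 108.8] [0.4799 0.1894 0.0839]
rim R edge [  5.4  39.  166.9] [0.5467 0.2256 0.026 ]
```

```bash
python3 - <<'E'
from h import *
C=cam('wrist');s=r.sense();R=Ro.from_euler('xyz',s['orientation']).as_matrix()
f=lambda uv,z:np.round(R.T@(ground(C,uv,z)-s['tool_pos'])*1000,1)
for a,b,z in [((362.8,60),(356.4,252),.026),((250.4,131.6),(258.8,256),.006),((260.8,131.6),(269.2,256),.006)]:
    p,q=f(a,z),f(b,z);print(p,q,(q-p)[1]/(q-p)[0])
E
```

```text
[110.4  30.9 166.6] [-42.2  32.  167.1] -0.0072083879423329045
[ 58.9 -57.6 186.7] [-56.7 -58.  187. ] 0.0034602076124567354
[ 58.8 -49.  186.7] [-56.7 -48.1 187. ] -0.00779220779220778
```

```bash

python3 -m crank '[[0.15,-0.15,1,0,1],[0.15,-0.15,2.5,0,1],[0.15,-0.15,4,0,1],[0.15,-0.15,5,0,1],[0.15,-0.15,5,0,1]]'
python3 -m crank '[[0,0,0.4,0,1],[0,0,0.8,0,1],[0,0,1.2,0,1],[0,0,1.4,0,1],[0,0,1.4,0,1]]' 
python3 - <<'E'
from h import *
a=save('wrist','w5')
cv2.imwrite('pics/w5z.png',cv2.cvtColor(cv2.resize(a[60:300,200:440],(600,600),interpolation=cv2.INTER_CUBIC),cv2.COLOR_RGB2BGR))
E
```

```text
t: 10.78
tool_pos: [0.5457, 0.1837, 0.1382]
orientation: [-3.141, -0.004, 3.102]
force: [-0.8, 0.8, -2.7]
finger_gap: 0.0069
t: 11.2
tool_pos: [0.5487, 0.1844, 0.1281]
orientation: [3.141, 0.003, 3.102]
force: [1.2, 1.2, 1.4]
finger_gap: 0.007
```

View pics/w5z.png

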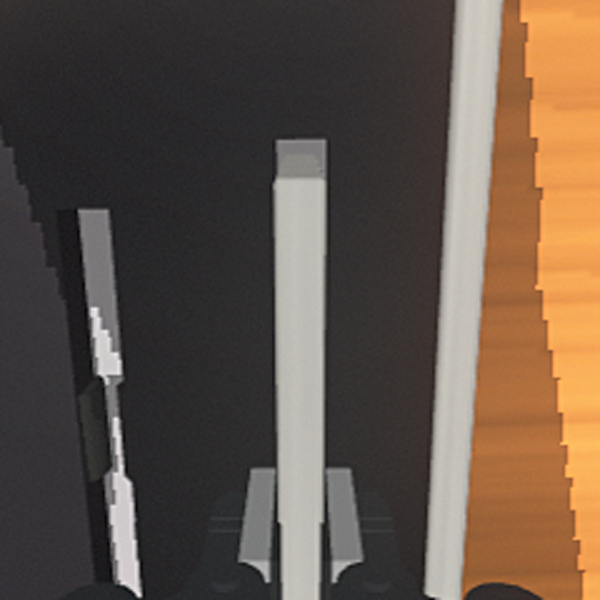

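The plate is lined up with the slot, whose end lies at crop (277–327,139). Now I press it home.

```bash

for i in 1 2; do python3 -m crank '[[0,0,0.3,0,1],[0,0,0.6,0,1],[0,0,0.6,0,1],[0,0,0.6,0,1]]' | grep -E 'pos|force|gap'; done
for i in 1 2; do python3 -m crank '[[0,0,0.15,0,1],[0,0,0.15,0,1],[0,0,0.15,0,1],[0,0,0.15,0,1]]' | grep -E 'pos|force|gap'; done
```

```text
tool_pos: [0.5482, 0.1842, 0.1212]
force: [3.5, 2.0, -0.8]
finger_gap: 0.0067
tool_pos: [0.548, 0.1843, 0.1178]
force: [-8.6, 0.4, 23.0]
finger_gap: 0.0067
tool_pos: [0.548, 0.1844, 0.1177]
force: [-13.1, -1.0, 34.3]
finger_gap: 0.0066
tool_pos: [0.5481, 0.1845, 0.1177]
force: [-19.2, -1.9, 44.8]
finger_gap: 0.0064
```

Force stops at the floor, with TCP z 2 mm below the rack grasp height as expected, so plate_l is home. Next, plate_s.

```bash

python3 -m crank '[[0,0,-0.4,0,1],[0,0,-0.5,0,0.75],[0,0,-0.5,0,0.65],[0,0,-0.5,0,0.65],[0,0,-0.5,0,0.65]]'
python3 -m crank '[[0,0,-3,0,0.65],[0,0,-6,0,0.65],[0,0,-10,0,0.65],[0,0,-13.5,0,0.65],[0,0,-13.5,0,0.65]]' >/dev/null
python3 -m crank '[[0.8,4,0,0,0.65],[1.6,8,0,0,0.65],[2.4,12,0,0,0.65],[3.2,16,0,0,0.65],[3.7,18.3,0,0,0.65]]' >/dev/null
python3 -m crank '[[0,0,2,0,0.65],[0,0,5,0,0.65],[0,0,5,0,0.65],[0,0,5,0,0.65]]'
python3 - <<'E'
from h import *
to([.518,.369,.1165],3.102)
C=cam('wrist');a=save('wrist','w6')
s=r.sense();print(pix(C,[.478,.369,.073]),pix(C,[.549-.07,.1845,.071]))
E
```

```text
t: 13.0
tool_pos: [0.5466, 0.1837, 0.1156]
orientation: [-3.141, -0.002, 3.102]
force: [-0.5, -0.3, -0.2]
finger_gap: 0.0298
t: 14.17
tool_pos: [0.5162, 0.3674, 0.1988]
orientation: [-3.138, -0.006, 3.102]
force: [-0.7, 0.4, -0.2]
finger_gap: 0.0301
t 14.17 tcp [0.5162 0.3674 0.1988] rpy [-3.138 -0.006  3.102] gap 0.0301 F [-0.7  0.4 -0.2]
shift cm [-0.23  0.19  8.23] twist -0.0
[320.31215522 172.27074784] [ 49.10967177 183.69904898]
```

View pics/w6.png

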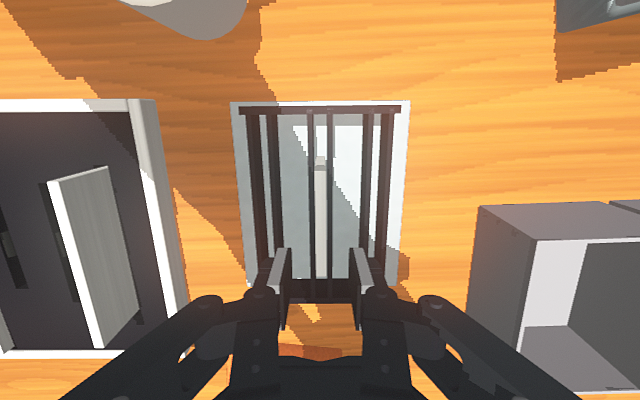

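Plate_l stands in its slot on the left, and plate_s's near end is at (320,170) as predicted. I grasp it.

```bash

python3 -m crank '[[-0.1,0,2,0,0.65],[-0.1,0,4.5,0,0.65],[-0.1,0,6.5,0,0.65],[-0.1,0,7.7,0,0.65],[-0.1,0,8.1,0,0.65]]' >/dev/null
python3 -m crank '[[0,0,0,0,0.65],[0,0,0,0,0.65],[0,0,0,0,0.8],[0,0,0,0,1],[0,0,0,0,1]]' 60 
python3 -m crank '[[0,0,0,0,1],[0,0,0,0,1]]' 
python3 -m crank '[[0,0,-1.5,0,1],[0,0,-4,0,1],[0,0,-8,0,1],[0,0,-12,0,1],[0,0,-14,0,1]]' >/dev/null
python3 -m crank '[[-0.6,-4,0,0,1],[-1.2,-8,0,0,1],[-1.8,-12,0,0,1],[-2.6,-16,0,0,1],[-3,-20,0,0,1]]' >/dev/null
python3 -m crank '[[0,-4,1,0,1],[0,-8,3,0,1],[0,-8.2,6,0,1],[0,-8.2,6.5,0,1],[0,-8.2,6.5,0,1]]' >/dev/null
python3 -m crank '[[0,0,0,0,1],[0,0,0,0,1],[0,0,0,0,1],[0,0,0,0,1]]'
python3 - <<'E'
from h import *
a=save('wrist','w7')
to([.545,.0845,.19],3.102)
cv2.imwrite('pics/w7z.png',cv2.cvtColor(cv2.resize(a[60:300,200:440],(600,600),interpolation=cv2.INTER_CUBIC),cv2.COLOR_RGB2BGR))
E
```

```text
t: 15.05
tool_pos: [0.5199, 0.3686, 0.1228]
orientation: [3.141, 0.003, 3.102]
force: [-0.6, -1.2, 5.9]
finger_gap: 0.0069
t: 15.22
tool_pos: [0.5198, 0.3686, 0.1228]
orientation: [3.141, 0.003, 3.102]
force: [-0.5, -1.8, 6.7]
finger_gap: 0.0069
t: 16.8
tool_pos: [0.5384, 0.0864, 0.1974]
orientation: [3.141, 0.003, 3.104]
force: [-0.3, 0.4, -0.4]
finger_gap: 0.0067
t 16.85 tcp [0.5382 0.0862 0.1971] rpy [3.141e+00 2.000e-03 3.103e+00] gap 0.0069 F [ 0.2 -0.3 -1.6]
shift cm [-0.69 -0.14  0.71] twist 0.001
```

View pics/w7z.png

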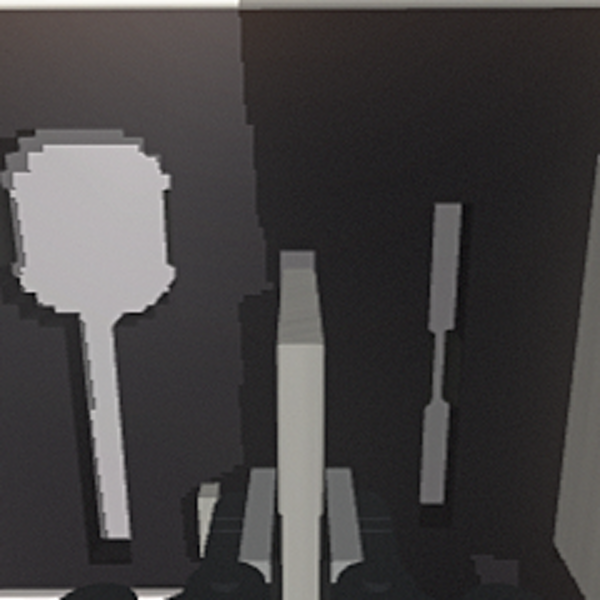

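```bash
python3 - <<'E'
from h import *
C=cam('wrist');s=r.sense();R=Ro.from_euler('xyz',s['orientation']).as_matrix();z=s['tool_pos'][2]
f=lambda uv,z:np.round(R.T@(ground(C,uv,z)-s['tool_pos'])*1000,1)
g=lambda x,y:(200+x/2.5,60+y/2.5)
print('slot end',f(g(298.5,251),.024),'M right edge',f(g(463,204),.006),f(g(463,204),.024),f(g(434,204),.006))
print('plate top',f(g(300.5,343.5),z-.0498),'bot',f(g(299,268),z-.1148))
E
```

```text
slot end [ 37.1  -0.2 173.1] M right edge [ 50.1  55.9 191. ] [ 52.1  52.1 173. ] [ 50.1  46.  191. ]
plate top [43.2  0.4 49.7] bot [4.310e+01 1.000e-01 1.147e+02]
```

```bash

python3 -m crank '[[-0.4,-0.02,1,0,1],[-0.95,-0.02,2.5,0,1],[-0.95,-0.02,4,0,1],[-0.95,-0.02,4.7,0,1],[-0.95,-0.02,4.9,0,1]]'
python3 -m crank '[[0,0,0,0,1],[0,0,0.4,0,1],[0,0,0.8,0,1],[0,0,1.2,0,1],[0,0,1.2,0,1]]' 
for i in 1 2; do python3 -m crank '[[0,0,0.3,0,1],[0,0,0.6,0,1],[0,0,0.6,0,1],[0,0,0.6,0,1]]' | grep -E 'pos|force|gap'; done
python3 -m crank '[[0,0,0.2,0,1],[0,0,0.3,0,1],[0,0,0.3,0,1],[0,0,0.3,0,1]]' | grep -E 'pos|force|gap'
```

```text
t: 17.27
tool_pos: [0.5458, 0.0848, 0.1446]
orientation: [-3.141, -0.004, 3.102]
force: [-0.1, 0.2, -1.4]
finger_gap: 0.0069
t: 17.68
tool_pos: [0.5471, 0.0849, 0.1347]
orientation: [3.141, 0.0, 3.102]
force: [-1.0, 0.4, -0.0]
finger_gap: 0.0073
tool_pos: [0.548, 0.0848, 0.1298]
force: [1.5, 0.3, 2.2]
finger_gap: 0.0071
tool_pos: [0.5474, 0.0847, 0.1228]
force: [3.2, 0.8, -0.3]
finger_gap: 0.0067
tool_pos: [0.5473, 0.0848, 0.1208]
force: [-1.5, 1.1, 8.8]
finger_gap: 0.0064
```

```bash

python3 -m crank '[[0,0,0.1,0,1],[0,0,0.2,0,1],[0,0,0.2,0,1],[0,0,0.2,0,1]]' | grep -E 'pos|force|gap'
python3 -m crank '[[0,0,-0.4,0,1],[0,0,-0.5,0,0.75],[0,0,-0.5,0,0.65],[0,0,-0.5,0,0.65],[0,0,-0.5,0,0.65]]' >/dev/null
python3 -m crank '[[0,0,-3,0,0.65],[0,0,-6,0,0.65],[0,0,-10,0,0.65],[0,0,-13.5,0,0.65],[0,0,-13.5,0,0.65]]' >/dev/null
python3 -m crank '[[1.5,-4,0,0.12,0.4],[3,-8,0,0.24,0.4],[4.5,-12,0,0.36,0.4],[6,-16,0,0.48,0.4],[7,-20,0,0.6,0.4]]' 
python3 - <<'E'
from h import *
a=save('top','top1')
for n in ['caliper_c','pliers_c','plate_s_c','plate_l_c']: print(n,[(np.round(d['centre'],3).tolist(),round(d['conf'],2)) for d in r.recognise('top',n)[:3]])
to([.475,-.345,.27],1.57)
p=cv2.resize(a[130:330,140:510],None,fx=2.1,fy=2.1,interpolation=cv2.INTER_CUBIC);save('','top1z',p)
E
```

```text
tool_pos: [0.5474, 0.0848, 0.1208]
force: [-8.4, -0.4, 24.0]
finger_gap: 0.0068
t: 20.27
tool_pos: [0.4687, -0.1098, 0.2573]
orientation: [-3.141, -0.001, 2.497]
force: [0.3, -0.5, 0.4]
finger_gap: 0.0511
caliper_c [([0.215, -0.26, 0.024], 0.95), ([0.424, -0.339, 0.029], 0.72), ([0.301, -0.504, 0.015], 0.63)]
pliers_c [([0.518, -0.375, 0.014], 0.7)]
plate_s_c [([0.52, 0.356, 0.02], 0.61), ([0.547, 0.086, 0.076], 0.58), ([0.745, -0.245, 0.044], 0.45)]
plate_l_c [([0.547, 0.183, 0.061], 0.88)]
t 20.52 tcp [ 0.4702 -0.1087  0.2575] rpy [ 3.141e+00 -1.000e-03  2.502e+00] gap 0.0512 F [0.2 0.4 0.4]
shift cm [-14.5  -18.67  -1.27] twist 0.932
```

View pics/top1z.png

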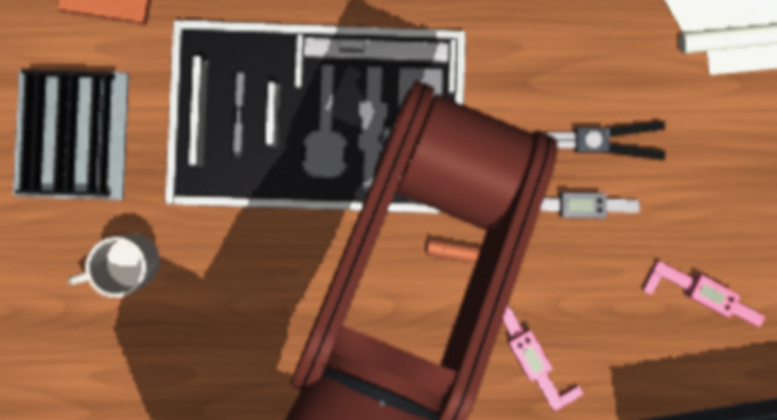

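Both plates are in their slots, and the caliper and pliers are where they were. I move over to the tools.

```bash

python3 -m crank '[[-1.8,-2.4,0,0.12,0.4],[-3.6,-4.8,0,0.24,0.4],[-5.4,-7.2,0,0.36,0.4],[-7.2,-9.6,0,0.48,0.4],[-9.2,-12,0,0.6,0.4]]' >/dev/null
python3 -m crank '[[-3,-1,0,0.12,0.4],[-6,-2,0,0.24,0.4],[-8.2,-2.6,0,0.332,0.4],[-8.2,-2.6,0,0.332,0.4]]' >/dev/null
python3 -m crank '[[0,0,0,0,0.4],[0,0,0,0,0.4],[0,0,0,0,0.4]]' >/dev/null
python3 - <<'E'
from h import *
to([.421,-.341,.2],1.57)
a=save('wrist','w8')
for n in ['caliper_c','pliers_c']: print(n,[(np.round(d['centre'],3).tolist(),round(d['conf'],2)) for d in r.recognise('wrist',n)[:3]])
E
```

```text
t 21.52 tcp [ 0.4751 -0.344   0.2575] rpy [-3.141e+00 -1.000e-03  1.574e+00] gap 0.0511 F [0.5 0.1 0.7]
shift cm [ 0.31 -5.41  5.75] twist 0.004
caliper_c [([0.228, -0.262, 0.012], 0.84), ([0.61, -0.176, 0.009], 0.71), ([0.42, -0.324, 0.018], 0.69)]
pliers_c [([0.509, -0.352, 0.016], 0.63), ([0.61, -0.176, 0.01], 0.27)]
```

View pics/w8.png

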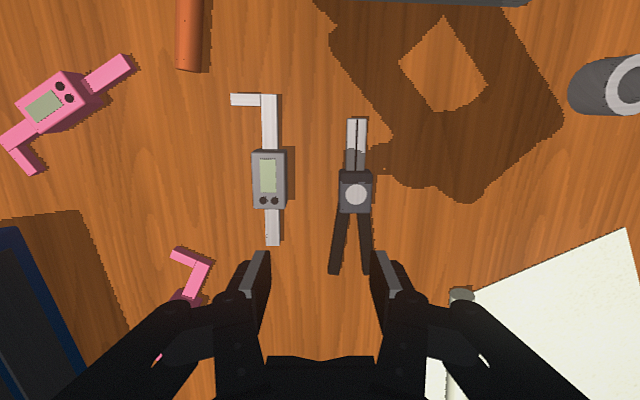

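The wrist picture shows the caliper head at (270,180), its jaw end at (269,95) and its tail at (272,245). The pliers block is at (356,192), the nose tip at (356,117) and the handle ends at (334,273) and (367,272).

```bash
python3 - <<'E'
from h import *
C=cam('wrist');s=r.sense();R=Ro.from_euler('xyz',s['orientation']).as_matrix()
g=lambda uv,z:np.round(ground(C,uv,z)[:2],4)
print('head',[g(p,.028) for p in [(252,150),(285,150),(288,209),(255,209)]],g((270,179.5),.028))
print('beam',g((269.5,95),.012),g((272.5,245),.012))
print('block',[g(p,.028) for p in [(340,171),(371,171),(371,213),(341,213)]],'nose',g((356.5,117),.014),'handles',g((334,273),.014),g((367,272),.014))
im=cv2.imread('pics/w8.png').mean(2).astype(int)
for v in (160,180,200):print(v,im[v,244:298].tolist())
for u in (270,):print(u,im[140:160,u].tolist(),im[200:220,u].tolist(),im[85:100,u].tolist(),im[238:252,272].tolist())
for v in (180,200):print(v,im[v,332:380].tolist())
print(im[160:178,345].tolist(),im[205:222,345].tolist())
E
```

```text
head [array([ 0.4073, -0.3074]), array([ 0.4399, -0.3073]), array([ 0.4409, -0.3691]), array([ 0.4061, -0.3692])] [ 0.4235 -0.3373]
beam [ 0.4247 -0.2556] [ 0.4198 -0.4187]
block [array([ 0.4948, -0.3284]), array([ 0.5262, -0.3284]), array([ 0.5285, -0.3736]), array([ 0.4968, -0.3736])] nose [ 0.5111 -0.2764] handles [ 0.4912 -0.4542] [ 0.5303 -0.4529]
160 [116, 114, 116, 119, 115, 113, 92, 121, 155, 161, 157, 156, 157, 156, 153, 167, 181, 181, 181, 183, 183, 183, 182, 182, 183, 181, 181, 179, 177, 180, 181, 149, 140, 149, 149, 148, 148, 149, 151, 129, 81, 54, 57, 67, 76, 77, 78, 74, 75, 71, 71, 103, 113, 114]
180 [110, 115, 114, 116, 117, 113, 113, 92, 124, 151, 156, 151, 153, 151, 151, 145, 163, 174, 172, 172, 171, 172, 172, 172, 172, 172, 171, 171, 170, 170, 170, 168, 153, 143, 144, 143, 145, 144, 150, 131, 94, 63, 55, 66, 75, 78, 78, 76, 74, 73, 68, 103, 116, 113]
200 [106, 108, 114, 114, 111, 112, 114, 113, 86, 115, 147, 148, 148, 147, 137, 89, 53, 60, 60, 61, 60, 55, 87, 79, 124, 153, 110, 59, 55, 57, 60, 59, 55, 49, 121, 145, 141, 141, 141, 132, 107, 67, 48, 76, 113, 126, 129,
[... 256 characters left out ...]
2, 112, 110, 109, 106, 116, 182, 227, 216, 214, 215, 215] [178, 177, 177, 176, 178, 177, 179, 186, 95, 105, 108, 109, 109, 109]
180 [108, 112, 112, 108, 108, 110, 81, 45, 52, 59, 63, 60, 61, 63, 62, 64, 64, 61, 62, 63, 63, 63, 61, 64, 61, 61, 60, 57, 59, 58, 60, 61, 60, 59, 60, 58, 59, 58, 58, 57, 54, 59, 68, 70, 63, 101, 117, 116]
200 [105, 108, 114, 108, 107, 100, 70, 63, 83, 90, 94, 94, 94, 92, 83, 157, 192, 187, 184, 183, 181, 183, 186, 185, 182, 179, 179, 184, 187, 183, 184, 191, 142, 90, 87, 86, 90, 86, 78, 66, 63, 65, 63, 99, 116, 115, 115, 113]
[64, 65, 62, 64, 63, 64, 63, 67, 63, 61, 50, 48, 50, 57, 61, 61, 62, 63] [97, 93, 95, 94, 96, 94, 95, 86, 56, 46, 48, 50, 50, 52, 48, 46, 50]
```

```bash

python3 -m crank '[[0.5,-2,3,0.034,0.4],[0.5,-4,7,0.034,0.4],[0.5,-5.35,10,0.034,0.4],[0.5,-5.35,13,0.034,0.4],[0.5,-5.35,15,0.034,0.4]]' >/dev/null
python3 -m crank '[[0,0,0.5,0,0.4],[0,0,1,0,0.4],[0,0,1.5,0,0.4],[0,0,1.5,0,0.4],[0,0,1.5,0,0.4]]'
python3 - <<'E'
from h import *
to([.4216,-.339,.090],1.54)
a=save('wrist','w9')
save('','w9z',cv2.resize(a[60:300,160:480],(800,600),interpolation=cv2.INTER_CUBIC))
E
```

```text
t: 22.5
tool_pos: [0.4218, -0.3414, 0.0942]
orientation: [3.14, 0.002, 1.536]
force: [0.3, -0.7, 0.3]
finger_gap: 0.0511
t 22.5 tcp [ 0.4218 -0.3414  0.0942] rpy [3.140e+00 2.000e-03 1.536e+00] gap 0.0511 F [ 0.3 -0.7  0.3]
shift cm [ 0.24 -0.03  0.42] twist -0.004
```

View pics/w9z.png

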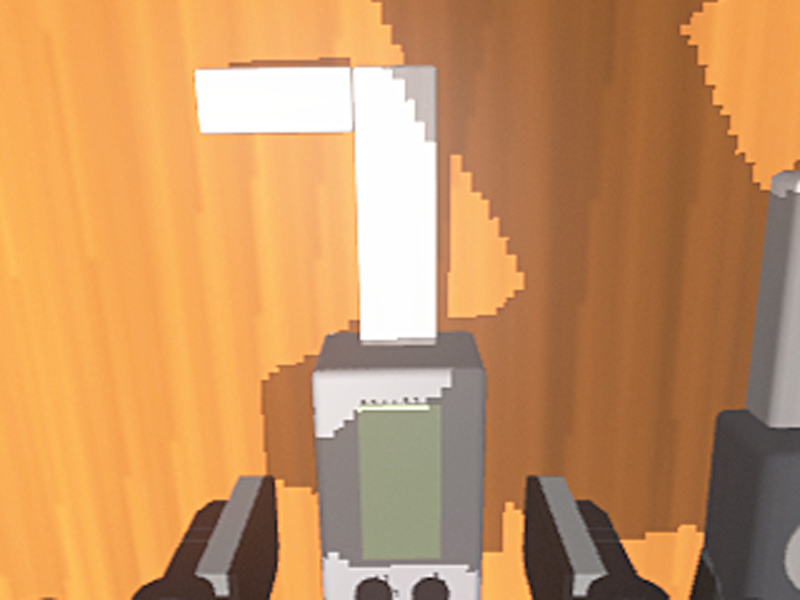

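The caliper head is centred between the fingers: head 314–485 and fingers 275–525 in the crop. I check the finger height and the head offset numerically.

```bash
cat >> h.py <<'E'
_c=r.get_calibration('wrist');_K=np.array(_c['camera_matrix']);_T=np.array(_c['tool_from_camera'])
def tl(uv,z):
    """tool-frame mm of pixel on plane tool z (m)"""
    d=_T[:3,:3]@np.linalg.inv(_K)@[uv[0],uv[1],1];o=_T[:3,3];return np.round((o+d*(z-o[2])/d[2])*1000,1)
E
python3 - <<'E'
from h import *
g=lambda x,y:(160+x/2.5,60+y/2.5)
for z in (.06,.065,.07,.075): print(z,tl(g(275,478),z),tl(g(525,478),z))
z=r.sense()['tool_pos'][2]
print('head near',tl(g(314,370),z-.028),tl(g(485,370),z-.028),'beam end',tl(g(352,66),z-.012),tl(g(436,66),z-.012),'beam base',tl(g(360,340),z-.012),tl(g(436,340),z-.012))
E
python3 -m crank '[[0,0,0.3,0,0.4],[0,0,0.3,0,0.4],[0,0,0.3,0,0.6],[0,0,0.3,0,1],[0,0,0.3,0,1]]' 70
python3 -m crank '[[0,0,0,0,1],[0,0,0,0,1],[0,0,0,0,1]]'
```

```text
0.06 [ 13.1 -24.4  60. ] [13.1 23.6 60. ]
0.065 [ 10.6 -25.3  65. ] [10.5 24.5 65. ]
0.07 [  8.  -26.2  70. ] [ 8.  25.4 70. ]
0.075 [  5.4 -27.1  75. ] [ 5.4 26.3 75. ]
head near [ 32.8 -16.9  66.3] [32.8 15.9 66.3] beam end [88.1 -9.4 82.3] [88.1  6.5 82.3] beam base [34.  -8.8 82.3] [34.   7.2 82.3]
t: 22.97
tool_pos: [0.4212, -0.3412, 0.0906]
orientation: [3.141, 0.001, 1.536]
force: [-1.0, 1.4, 4.3]
finger_gap: 0.0316
t: 23.22
tool_pos: [0.4212, -0.3412, 0.0906]
orientation: [3.141, 0.001, 1.536]
force: [-1.7, 1.1, 6.2]
finger_gap: 0.0321
```

```bash

python3 -m crank '[[0,0,0,0,0.4],[0,0,0,0,0.4],[0.3,0,0,0,0.4],[0.3,0,0.25,0,0.4],[0.3,0,0.25,0,0.4]]'
python3 -m crank '[[0,0,0,0,0.4],[0,0,0,0,0.7],[0,0,0,0,1],[0,0,0,0,1],[0,0,0,0,1]]' 80
python3 -m crank '[[0,0,-1,0,1],[0,0,-3,0,1],[0,0,-6,0,1],[0,0,-10,0,1],[0,0,-12,0,1]]'
python3 - <<'E'
from h import *
a=save('wrist','w10')
for n in ['caliper_c']: print(n,[(np.round(d['centre'],3).tolist(),round(d['conf'],2)) for d in r.recognise('wrist',n)[:3]])
to([*case2w(-.01,-.085),.21],3.102)
im=a.mean(2).astype(int)
for v in (95,120,140,160,180,195,205,215,230): print(v,im[v,272:372:2].tolist())
for u in (318,322,326,296): print(u,im[60:250:4,u].tolist())
E
```

```text
t: 23.63
tool_pos: [0.4208, -0.3374, 0.0867]
orientation: [-3.141, -0.001, 1.536]
force: [0.9, 0.2, -0.1]
finger_gap: 0.0513
t: 24.05
tool_pos: [0.4213, -0.3381, 0.0878]
orientation: [3.141, 0.0, 1.536]
force: [0.7, 0.2, 4.1]
finger_gap: 0.0319
t: 24.47
tool_pos: [0.4219, -0.3387, 0.2118]
orientation: [3.139, 0.003, 1.536]
force: [1.2, -2.2, -1.0]
finger_gap: 0.0316
caliper_c [([0.226, -0.262, 0.017], 0.97), ([0.315, -0.441, 0.012], 0.77), ([0.422, -0.313, 0.15], 0.75)]
t 24.57 tcp [ 0.4229 -0.3398  0.2129] rpy [3.135 0.007 1.536] gap 0.0321 F [ 1.  -0.2 -1.7]
shift cm [28.59  9.67  0.16] twist -1.566
95 [170, 172, 174, 175, 176, 177, 178, 186, 112, 119, 119, 118, 119, 118, 110, 115, 127, 122, 121, 121, 122, 123, 124, 124, 126, 126, 125, 127, 128, 127, 131, 128, 97, 73, 77, 75, 77, 77, 76, 78, 75, 72, 68, 72, 69, 70, 69, 66, 65, 71]
120 [207, 206, 203, 204, 201, 199, 196, 196, 193, 192, 191, 190, 189, 188, 177, 151, 243, 119, 127, 126, 128, 127, 127, 131, 129, 131, 129, 127, 126, 127, 127, 126, 124, 128, 124, 120, 120, 126, 127, 128, 124, 116, 114, 68, 72, 73, 69, 71, 76, 73]
140 [13
[... 1884 characters left out ...]
129, 128, 125, 128, 126, 128, 128, 129, 129, 129, 130, 130, 131, 131, 132, 131, 132, 131, 130, 246, 228, 224, 224, 224, 224, 224, 224, 224, 224, 223, 223, 223, 222, 223, 226, 128, 76, 74, 114, 157, 80, 90, 101, 98, 100, 99]
326 [126, 123, 124, 124, 124, 126, 79, 80, 80, 125, 126, 128, 126, 127, 127, 127, 126, 127, 127, 127, 129, 127, 239, 227, 222, 219, 218, 217, 215, 217, 215, 216, 215, 214, 215, 213, 216, 124, 73, 71, 115, 154, 81, 90, 101, 100, 100, 99]
296 [123, 122, 123, 123, 123, 123, 122, 124, 122, 124, 127, 121, 176, 171, 224, 189, 124, 125, 126, 126, 126, 127, 128, 128, 126, 126, 124, 125, 124, 125, 125, 125, 124, 124, 122, 124, 70, 74, 74, 74, 113, 164, 159, 159, 160, 159, 159, 89]
```

```bash

python3 -m crank '[[3,0.5,0,-0.12,1],[6,1,0,-0.24,1],[9,1.5,0,-0.36,1],[12,2,0,-0.48,1],[15.1,2.5,0,-0.6,1]]' >/dev/null
python3 -m crank '[[2.1,2.3,0,-0.12,1],[4.2,4.6,0,-0.24,1],[6.3,6.9,0,-0.36,1],[8.4,9.2,0,-0.48,1],[10.5,11.4,0,-0.6,1]]' >/dev/null
python3 -m crank '[[-0.3,3,0,-0.12,1],[-0.9,6,0,-0.24,1],[-0.9,8,0,-0.366,1],[-0.9,8,0,-0.366,1],[-0.9,8,0,-0.366,1]]' >/dev/null
python3 -m crank '[[0,0,0,0,1],[0,0,0,0,1],[0,0,0,0,1],[0,0,0,0,1],[0,0,0,0,1]]'
cat >> h.py <<'E'
def ascii(im,u0,u1,v0,v1,su=4,sv=6):
    g=cv2.resize(im[v0:v1,u0:u1],((u1-u0)//su,(v1-v0)//sv),interpolation=cv2.INTER_AREA).mean(2)
    for i,row in enumerate(g): print('%3d '%(v0+i*sv),''.join(' .:-=+*#%@'[min(9,int(x/25.6))] for x in row))
E
python3 - <<'E'
from h import *
a=save('wrist','w11')
to([.533,.03,.21],3.102)
print('head near at v220',tl((310,221),.060))
ascii(a,120,440,20,300)
E
```

```text
t: 26.23
tool_pos: [0.5311, 0.0311, 0.2075]
orientation: [-3.142, 0.0, 3.1]
force: [0.3, -1.0, -2.1]
finger_gap: 0.0318
t 26.28 tcp [0.5312 0.0313 0.2075] rpy [-3.142  0.     3.101] gap 0.0321 F [-0.1  0.1 -1.5]
shift cm [-0.19 -0.12 -0.25] twist -0.001
head near at v220 [28.7 -4.3 60. ]
 20  ++++++++++++++++++++++++++++++++++++++++++++++++++++++++=-----------------------
 26  ++++++++++++++++++++++++++++++++++++++++++++++++++++++++=-----------------------
 32  ++++++++++++++++++++++++++++++++++++++++++++++++++++++++------------------------
 38  +++++++++++++++++++++++++++++++++++++++++++++++++++++++=------------------------
 44  ++++++++++++++++++++++++++++++++++++++++++++++++++++++++------------------------
 50  +++++++++++++++++++++++++++++++++++++++++++++++++++++++=------------------------
 56  ************************##############################*=========================
 62  @@@@@@@@@@@@@@@@@@@@@@@@@@@@@@@@@@@@@@@@@@@@@@@@@@@@@@#*++++++++++++++++++++++++
 68  %%%%%%%%%%%%%%%%%%%%%%%###############################+===============----------
 74  ::::::::::::::::::::::----------
[... 2444 characters left out ...]
+=.......-. 
248  -::...+************=::::...:***-......-+-:----=========---:---..---++-......:-  
254  --:...-************+.:......+**-......+=-.----========----::--:..--++-......:: .
260  --::..:*************:.......+**=...:.-=-:.----========----..---..:-++:......   .
266  =-::...=************:.......=**+.....---..----========----..---...-++...........
272  *--:....::..........................:--:..----========----..:---...==...........
278  %--::...............................-==:..----========----...==-................
284  @=-:::::::::..........................=:..----========----...+:.................
290  @*-+++++++++++++**=::...-****+............----========----......................
```

```bash
cat >> h.py <<'E'
def edges(line,off,thr):
    l=line.astype(float).mean(-1) if line.ndim==2 else line.astype(float)
    o=[]
    for i in range(len(l)-1):
        if (l[i]-thr)*(l[i+1]-thr)<0: o.append((round(off+i+(thr-l[i])/(l[i+1]-l[i]),1),'+' if l[i+1]>l[i] else '-'))
    return o
E
python3 - <<'E'
from h import *
a=cv2.imread('pics/w11.png')
for v in (105,135,145,152,180,195,215,240,255): print('row',v,edges(a[v,170:350],170,115))
for u in (185,200,215,222,230,234,236,244): print('col',u,edges(a[80:290,u],80,115))
for u in (245,260,280,300,308,315,325): print('held col',u,edges(a[80:290,u],80,180),edges(a[80:290,u],80,115))
print(a[196:216,320].mean(1).astype(int),a[196:216,312].mean(1).astype(int)); print(a[150,296:346].mean(1).astype(int))
E
```

```text
row 105 [(np.float64(208.1), '+'), (np.float64(231.0), '-'), (np.float64(236.5), '+'), (np.float64(335.6), '-')]
row 135 [(np.float64(218.3), '+'), (np.float64(233.5), '-'), (np.float64(272.3), '+'), (np.float64(335.4), '-')]
row 145 [(np.float64(219.3), '+'), (np.float64(234.5), '-'), (np.float64(272.4), '+'), (np.float64(335.0), '-')]
row 152 [(np.float64(220.3), '+'), (np.float64(235.3), '-'), (np.float64(273.4), '+'), (np.float64(289.6), '-'), (np.float64(302.7), '+'), (np.float64(335.0), '-')]
row 180 [(np.float64(172.7), '-'), (np.float64(214.4), '+'), (np.float64(248.2), '-'), (np.float64(274.0), '+'), (np.float64(334.6), '-')]
row 195 [(np.float64(189.0), '-'), (np.float64(218.4), '+'), (np.float64(247.3), '-'), (np.float64(296.3), '+'), (np.float64(334.5), '-')]
row 215 [(np.float64(192.1), '-'), (np.float64(217.3), '+'), (np.float64(251.2), '-')]
row 240 [(np.float64(195.4), '-'), (np.float64(229.4), '+'), (np.float64(243.3), '-')]
row 255 [(np.float64(197.7), '-'), (np.float64(231.4), '+'), (np.float64(244.7), '-'), (np.float64(273.0), '+'), (np.float64(279.9), '-')]
col 1
[... 2421 characters left out ...]
4(234.9), '+'), (np.float64(235.8), '-')]
held col 315 [(np.float64(94.4), '+'), (np.float64(140.6), '-')] [(np.float64(93.7), '+'), (np.float64(208.3), '-'), (np.float64(235.0), '+'), (np.float64(235.8), '-')]
held col 325 [] [(np.float64(94.2), '+'), (np.float64(208.3), '-'), (np.float64(235.0), '+'), (np.float64(235.3), '-')]
[144 143 144 142 143 143 143 142 142 141 143 147 146  67  74  76  77  78
  76  77] [137 136 136 136 133 136 135 135 135 135 135 139 134  69  75  77  76  78
  76  75]
[109 111 109 109 110 110 102 121 147 150 147 145 144 146 140 143 143 143
 144 144 145 146 146 148 148 150 147 149 146 145 144 144 143 145 147 147
 146 148 144 116  68  49  51  51  50  51  51  52  49  47]
```

```bash
python3 - <<'E'
from h import *
z=.2075;f=z-.006;t=z-.024;b=.0878-.012
print('jaw near foot/top',tl((215,104.3),f)[:2],tl((215,98),t)[:2],'tail far foot',tl((236,275.2),f)[:2], 'jaw left?',tl((176,112),f)[:2])
for v,l,q in ((135,218.3,233.5),(145,219.3,234.5),(152,220.3,235.3),(180,214.4,248.2),(215,217.3,251.2),(240,229.4,243.3),(255,231.4,244.7)):
    L=tl((l,v),f);Q=tl((q,v),t);print(v,L[:2],Q[:2],'mid',(L[1]+Q[1])/2,'w',Q[1]-L[1])
print('head near top edge',tl((236,159),t)[:2],tl((244,166),t)[:2],'head far foot',tl((244,236),f)[:2],tl((222,230.2),f)[:2])
print('held jaw near',tl((308,93.7),b)[:2],tl((250,94),b)[:2],'beam',tl((302.7,150),b)[:2],tl((335.3,150),b)[:2],tl((335.6,105),b)[:2],tl((334.5,195),b)[:2],'jaw tip')
a=cv2.imread('pics/w11.png');print([edges(a[v,225:300],225,200)[:2] for v in (100,108,116)])
for v in (222,235,255): print(v,a[v,270:370:2].mean(1).astype(int).tolist())
E
```

```text
jaw near foot/top [ 80.5 -89.6] [ 85.2 -83.1] tail far foot [-86.3 -86.1] jaw left? [  74.2 -124. ]
135 [ 54.7 -89.5] [ 56.4 -71. ] mid -80.25 w 18.5
145 [ 46.  -89.5] [ 48.2 -70.9] mid -80.2 w 18.599999999999994
152 [ 39.8 -89.3] [ 42.4 -70.7] mid -80.0 w 18.599999999999994
180 [ 14.  -97.4] [ 18.3 -61.7] mid -79.55000000000001 w 35.7
215 [-20.4 -98.4] [-13.8 -61.4] mid -79.9 w 37.00000000000001
240 [-46.7 -89.2] [-38.3 -70.5] mid -79.85 w 18.700000000000003
255 [-63.2 -88.7] [-53.7 -70.4] mid -79.55000000000001 w 18.299999999999997
head near top edge [ 36.5 -70.7] [ 30.6 -64.4] head far foot [-42.4 -74.4] [-36.2 -95.4]
held jaw near [84.7 -5.1] [ 84.6 -31.5] beam [59.2 -8. ] [59.2  7.7] [79.8  7.5] [36.6  7.6] jaw tip
[[(np.float64(236.9), '+')], [(np.float64(237.1), '+')], [(np.float64(238.3), '+')]]
222 [50, 52, 53, 51, 51, 49, 50, 82, 98, 97, 98, 98, 99, 100, 98, 100, 97, 99, 97, 98, 98, 100, 99, 99, 100, 100, 96, 99, 96, 96, 98, 97, 99, 97, 98, 98, 97, 98, 97, 98, 97, 96, 96, 55, 35, 38, 34, 38, 35, 35]
235 [48, 48, 50, 49, 51, 50, 46, 72, 94, 99, 97, 100, 99, 100, 99, 97, 105, 117, 115, 118, 115, 116, 115, 116, 115, 114, 116, 117, 117, 117, 115, 115, 116, 117, 96, 98, 97, 99, 98, 97, 99, 97, 94, 36, 36, 35, 35, 36, 36, 33]
255 [46, 37, 138, 131, 132, 112, 103, 42, 47, 100, 97, 99, 100, 99, 98, 99, 96, 110, 112, 112, 110, 111, 110, 112, 112, 112, 111, 111, 112, 113, 112, 113, 112, 111, 98, 98, 99, 98, 98, 98, 99, 99, 40, 51, 103, 98, 99, 98, 106, 28]
```

```bash

python3 -m crank '[[0,-3,0,0,1],[-0.1,-6,0,0,1],[-0.25,-7.98,2,0,1],[-0.25,-7.98,5,0,1],[-0.25,-7.98,7,0,1]]' >/dev/null
python3 -m crank '[[0,0,0.5,0,1],[0,0,1,0,1],[0,0,1,0,1],[0,0,1,0,1],[0,0,1,0,1]]'
python3 - <<'E'
from h import *
a=save('wrist','w12')
to([.533,.03,.12],3.102)
ascii(a,200,400,20,300,4,6)
E
```

```text
t: 27.12
tool_pos: [0.5317, -0.048, 0.129]
orientation: [-3.141, 0.003, 3.102]
force: [0.2, -0.3, -1.7]
finger_gap: 0.0318
t 27.17 tcp [ 0.5317 -0.048   0.129 ] rpy [-3.141e+00  3.000e-03  3.102e+00] gap 0.0318 F [-0.1 -0.1 -1. ]
shift cm [0.18 7.8  0.9 ] twist 0.0
 20  ++++++++++++++++++++++++++++++++++++++++++++++++++
 26  *********************#############################
 32  @@@@@@@@@@@@@@@@@@@@@@@@@@@@@@@@@@@@@@@@@@@@@@@@@@
 38  @@@@@@@@@@@@@@@@@@@@@@@@@@@@@@@@@@@@@@@@@@@@@@@@@@
 44  %%%%%%%%%%%%%%%%%%%%%%%%%#########################
 50  ---------------------------------------------:::::
 56  -------------------------------------------:::::::
 62  ====-------------------------------------:::::::::
 68  ===+------------------------------------::::::::::
 74  ****=::-------------------------------::::::::::::
 80  ****+::::-::::::::::------::::::::---:::::::::::::
 86  *****::::::::====================---::::::::::::::
 92  *****::::*#*#############*########-:::::::::::::::
 98  *****-:::#@@@@@@@@@@@@@@@#@@@@@@@@-::::::::::::::.
104  *****-:::*@@@@@@@@@@@@@@@#@@@@@@@@-::::::::::
[... 1041 characters left out ...]
***********=-----...........
224  ***************+:::::+***********=-----...........
230  ***************+:::::+**********==-----...........
236  ***************+:::::=****#####+==-----...........
242  ****************:::--=****#####===-----::.........
248  ****************-:-+=-****####+===----:---........
254  ***************=::=+=:****###*====----::--........
260  **************-::-++:.=+**###+====----..---.......
266  ************+-:::=+=..-+**##*=====----..---.......
272  ************+:..:=+-..----**======----..:--:......
278  ************+...-++:..----========----...==-......
284  **********+:......=:..----========----...=:.......
290  ::::=****+:..::.......------==--------............
```

```bash
python3 - <<'E'
from h import *
a=cv2.imread('pics/w12.png');g=a.mean(2).astype(int)
for v in (186,190,195): print(v,g[v,280:356].tolist())
for v in (130,150,170): print(v,g[v,294:345].tolist())
for u in (250,270,310,325): print(u,g[78:100,u].tolist())
for u in (294,342): print(u,g[172:215,u].tolist())
E
```

```text
186 [61, 62, 62, 62, 64, 58, 50, 47, 48, 92, 106, 99, 108, 111, 108, 107, 108, 107, 109, 108, 107, 110, 108, 86, 177, 240, 239, 235, 232, 231, 230, 230, 230, 232, 233, 234, 235, 236, 236, 236, 237, 238, 238, 238, 235, 234, 232, 231, 231, 233, 234, 234, 234, 239, 223, 137, 89, 101, 102, 99, 106, 109, 108, 112, 88, 55, 49, 56, 55, 51, 52, 50, 51, 52, 51, 50]
190 [60, 60, 60, 61, 60, 59, 51, 48, 41, 90, 105, 99, 90, 146, 169, 166, 167, 165, 165, 166, 167, 166, 167, 142, 191, 237, 240, 234, 233, 232, 229, 230, 230, 232, 233, 234, 235, 236, 235, 236, 237, 236, 237, 237, 234, 233, 232, 230, 231, 231, 234, 234, 234, 238, 223, 136, 87, 101, 102, 93, 148, 170, 165, 167, 168, 180, 125, 49, 46, 50, 50, 50, 50, 50, 50, 49]
195 [59, 60, 58, 61, 61, 63, 54, 46, 43, 87, 106, 101, 92, 149, 170, 166, 164, 166, 166, 166, 166, 164, 167, 142, 180, 234, 238, 234, 233, 231, 230, 228, 230, 231, 233, 235, 235, 235, 234, 236, 236, 236, 237, 236, 234, 232, 232, 231, 230, 232, 234, 234, 234, 238, 226, 143, 89, 101, 101, 94, 147, 171, 167, 165, 168, 177, 123, 46, 41, 48, 50, 49, 47, 48, 48, 47]
130 [65, 65, 63,
[... 818 characters left out ...]
 85, 83, 85, 84, 83, 84, 56, 61, 97, 112, 109, 107, 111, 106, 103, 114, 228, 233, 238, 236, 236]
310 [88, 86, 86, 86, 86, 86, 83, 51, 62, 117, 111, 109, 111, 110, 110, 103, 130, 240, 239, 238, 237, 236]
325 [83, 84, 85, 82, 80, 84, 81, 49, 71, 116, 110, 109, 108, 108, 106, 101, 136, 238, 239, 239, 237, 237]
294 [67, 66, 65, 64, 64, 65, 63, 64, 64, 63, 62, 64, 108, 100, 108, 177, 167, 169, 169, 170, 172, 170, 171, 170, 170, 171, 169, 172, 170, 173, 170, 86, 92, 95, 96, 97, 96, 99, 96, 99, 98, 99, 99]
342 [64, 64, 65, 64, 64, 63, 63, 63, 60, 60, 60, 74, 106, 101, 108, 176, 169, 166, 165, 167, 168, 165, 166, 167, 166, 165, 166, 166, 168, 169, 146, 66, 76, 76, 76, 78, 75, 77, 76, 78, 77, 78, 78]
```

```bash
python3 - <<'E'
from h import *
z=.129;f=z-.006;t=z-.024;b=.0758
print('cut head foot L/R',tl((288.8,192),f),tl((346.3,192),f),'top L',tl((285.7,192),t))
print('held beam',tl((303.4,150),b),tl((335.3,150),b),'jaw near held',tl((310,94.5),b),'cut near foot/top',tl((310,86.7),f),tl((310,84.7),t))
print('cut head near top/foot',tl((294,183.7),t),tl((294,183.7),f))
E
```

```text
cut head foot L/R [ 24.8 -20.5 123. ] [ 24.7  17.8 123. ] top L [ 29.9 -20.4 105. ]
held beam [59.2 -7.7 75.8] [59.2  7.7 75.8] jaw near held [84.3 -4.2 75.8] cut near foot/top [ 90.2  -5.6 123. ] [ 90.3  -5.1 105. ]
cut head near top/foot [ 35.  -15.3 105. ] [ 30.4 -16.9 123. ]
```

```bash

python3 -m crank '[[0.2,-0.13,0,0,1],[0.2,-0.13,0.5,0,1],[0.2,-0.13,1,0,1],[0.2,-0.13,1.2,0,1],[0.2,-0.13,1.2,0,1]]'
for i in 1 2 3; do python3 -m crank '[[0,0,0.2,0,1],[0,0,0.4,0,1],[0,0,0.5,0,1],[0,0,0.5,0,1]]' | grep -E 'pos|force|gap'; done
python3 - <<'E'
from h import *
a=save('wrist','w13');g=a.mean(2).astype(int)
for u in (250,310): print(u,g[70:110,u].tolist())
E
```

```text
t: 27.58
tool_pos: [0.5278, -0.0491, 0.1144]
orientation: [3.141, -0.002, 3.102]
force: [1.3, 1.4, -2.8]
finger_gap: 0.0319
tool_pos: [0.5284, -0.0492, 0.1101]
force: [0.7, 0.0, -1.2]
finger_gap: 0.0319
tool_pos: [0.529, -0.0494, 0.1061]
force: [-1.0, 0.2, 2.4]
finger_gap: 0.0317
tool_pos: [0.5296, -0.0495, 0.1012]
force: [2.3, -0.7, 3.5]
finger_gap: 0.0315
250 [80, 81, 80, 80, 80, 80, 77, 77, 80, 77, 80, 78, 78, 77, 80, 77, 58, 47, 64, 112, 107, 105, 105, 97, 109, 208, 230, 238, 235, 234, 234, 233, 233, 233, 233, 232, 232, 231, 231, 231]
310 [87, 84, 85, 85, 83, 84, 84, 84, 84, 84, 83, 84, 83, 80, 85, 83, 54, 57, 97, 112, 110, 110, 108, 101, 121, 237, 236, 237, 235, 236, 237, 235, 236, 235, 235, 236, 237, 236, 236, 236]
```

```bash

python3 -m crank '[[0,0,0.2,0,1],[0,0,0.4,0,1],[0,0,0.5,0,1],[0,0,0.5,0,1]]' | grep -E 'pos|force|gap'
for i in 1 2; do python3 -m crank '[[0,0,0.1,0,1],[0,0,0.2,0,1],[0,0,0.2,0,1],[0,0,0.2,0,1]]' | grep -E 'pos|force|gap'; done
```

```text
tool_pos: [0.529, -0.0493, 0.0961]
force: [-1.3, 0.5, 10.1]
finger_gap: 0.032
tool_pos: [0.5291, -0.0494, 0.096]
force: [-9.2, 1.7, 26.2]
finger_gap: 0.0317
tool_pos: [0.5292, -0.0494, 0.0959]
force: [-16.7, 2.9, 43.6]
finger_gap: 0.0317
```

```bash

python3 -m crank '[[0,0,-0.6,0,1],[0,0,-0.6,0,0.4],[0,0,-0.6,0,0.4],[0,0,-0.6,0,0.4],[0,0,-0.6,0,0.4]]' >/dev/null
python3 -m crank '[[0,0,-2,0,0.4],[0,0,-4,0,1],[0,0,-4,0,1],[0,0,-4,0,1],[0,0,-4,0,1]]' 
python3 -m crank '[[0,0,0,0,1],[0,0,0.5,0,1],[0,0,1,0,1],[0,0,1.5,0,1],[0,0,2,0,1]]'
for i in 1 2 3; do python3 -m crank '[[0,0,0.2,0,1],[0,0,0.3,0,1],[0,0,0.3,0,1],[0,0,0.3,0,1]]' | grep -E 'pos|force'; done
```

```text
t: 30.47
tool_pos: [0.528, -0.0491, 0.1365]
orientation: [3.141, -0.001, 3.102]
force: [-0.4, -0.5, -0.5]
finger_gap: 0.003
t: 30.88
tool_pos: [0.5281, -0.0491, 0.1162]
orientation: [3.141, -0.001, 3.102]
force: [0.5, 0.1, -0.6]
finger_gap: 0.0
tool_pos: [0.5286, -0.0492, 0.1144]
force: [-0.1, -0.9, -0.1]
tool_pos: [0.5287, -0.0493, 0.1116]
force: [0.5, -0.5, 0.7]
tool_pos: [0.5287, -0.0493, 0.1085]
force: [-0.1, -0.9, 1.3]
```

```bash

for i in 1 2 3; do python3 -m crank '[[0,0,0.1,0,1],[0,0,0.2,0,1],[0,0,0.2,0,1],[0,0,0.2,0,1]]' | grep -E 'pos|force'; done
```

```text
tool_pos: [0.5289, -0.0493, 0.1067]
force: [1.9, 0.6, 3.4]
tool_pos: [0.529, -0.0493, 0.1066]
force: [-6.1, 0.9, 20.4]
tool_pos: [0.5291, -0.0493, 0.1065]
force: [-15.2, 2.6, 37.7]
```

Closed-finger contact at TCP 0.1066 puts the tip at 34 mm, which is the height of the head's top when home, so the caliper is home. Now the pliers.

```bash

python3 -m crank '[[0,0,-2,0,1],[0,0,-5,0,1],[0,0,-9,0,0.4],[0,0,-13,0,0.4],[0,0,-15,0,0.4]]' >/dev/null
python3 -m crank '[[0,-2.4,0,0.12,0.4],[0,-4.8,0,0.24,0.4],[0,-7.2,0,0.36,0.4],[0,-9.6,0,0.48,0.4],[0.1,-12,0,0.6,0.4]]' >/dev/null
python3 -m crank '[[-1.3,-2,0,0.12,0.4],[-2.6,-4,0,0.24,0.4],[-3.9,-6,0,0.36,0.4],[-5.2,-8,0,0.48,0.4],[-6.7,-10,0,0.6,0.4]]' >/dev/null
python3 -m crank '[[-2,-1,0,0.12,0.4],[-4,-2,0,0.24,0.4],[-5.6,-2.55,0,0.331,0.4],[-5.6,-2.55,0,0.331,0.4],[-5.6,-2.55,0,0.331,0.4]]' >/dev/null
python3 -m crank '[[0,0,0,0,0.4],[0,0,0,0,0.4],[0,0,0,0,0.4]]' >/dev/null
python3 - <<'E'
from h import *
C=cam('wrist');s=r.sense();a=save('wrist','w14')
to([.511,-.35,.2],1.571)
for n in ['pliers_c','caliper_c']: print(n,[(np.round(d['centre'],3).tolist(),round(d['conf'],2)) for d in r.recognise('wrist',n)[:3]])
print('pred block',pix(C,[.511,-.35,.028]),'nose',pix(C,[.511,-.275,.014]))
ascii(a,220,420,90,300,4,6)
E
```

```text
t 34.85 tcp [ 0.5111 -0.3496  0.2524] rpy [-3.141 -0.     1.573] gap 0.0513 F [ 0.7 -0.1 -0.4]
shift cm [-0.04 -0.01  5.24] twist 0.002
pliers_c [([0.509, -0.353, 0.015], 0.69)]
caliper_c [([0.246, -0.249, 0.017], 0.84), ([0.314, -0.481, 0.009], 0.71)]
pred block [320.38365805 188.5588536 ] nose [320.49502267 110.68924973]
 90  ======-====----==--===-====-=====-:::::::::::::::=
 96  ======-====----==--===-====-=======-::::::::::::::
102  ============--===--===-=============-:::::::::::::
108  ============--===--===-=-----========-::::::::::::
114  ============--===--====#%+#*-=========-:::::::::::
120  ============--====-====#%+#*-==========-::::::::::
126  ============--====-====#%+#+-============-::::::::
132  ============--====-===-##+#+-============--:::::::
138  ============--====-===-##+#+-=============-:::::::
144  ============--====-===-##=#+:===---==--:::::::::::
150  ============--====-===-##=#+:=-:::::-:::::::::::::
156  ============--====-====##+#+-=-:::::::::::::::::::
162  ===-=========-====-==-:++=+=::::::::::::::::::::::
168  =============-====-==-------::::::::::::::
[... 484 characters left out ...]
..-=-...:===========--=-====
228  ====================:..:-=-...:===========--=-====
234  ====================:..:-==:..:===========--=-====
240  ====================:..:===:..:===========-==-====
246  =========---========...-===-..:-======-----=======
252  ========--:.:======-...-===-...-=====-.:---=======
258  =====-::--:.:======-...-===-...:=====:..--::-=====
264  ====:..:-:...======:..:-====:..-=====:..:--...====
270  ===-..:--....======--:--====---======:...:-:..:===
276  ==-...--:....==========-=============....:--:..-==
282  =-...:--.....==========-=============:....:--...-=
288  -....:--....:==========-=============-....:-:....-
294  ......:-.   -==========-==============....::......
```

```bash

python3 -m crank '[[0,0,3,0,0.4],[0,0,7,0,0.4],[0,0,11,0,0.4],[0,0,14,0,0.4],[0,0,15.4,0,0.4]]' >/dev/null
python3 -m crank '[[0,0,0.3,0,0.4],[0,0,0.6,0,0.4],[0,0,0.6,0,0.4],[0,0,0.6,0,0.4],[0,0,0.6,0,0.4]]'
python3 - <<'E'
from h import *
s=r.sense();z=s['tool_pos'][2];a=save('wrist','w15');g=a.mean(2).astype(int)
for v in (110,150,180): print(v,g[v,296:346].tolist())
for v in (225,240): print(v,g[v,264:376:2].tolist())
for u in (313,328,340): print(u,g[70:130:2,u].tolist(),g[190:260:2,u].tolist())
to([.511,-.35,.0875],1.571)
ascii(a,240,400,60,300,4,6)
E
```

```text
t: 35.78
tool_pos: [0.5121, -0.3516, 0.0949]
orientation: [3.139, 0.003, 1.571]
force: [-0.4, 0.3, 0.5]
finger_gap: 0.0511
110 [167, 167, 169, 167, 167, 167, 167, 168, 169, 169, 170, 171, 173, 175, 147, 111, 116, 120, 121, 121, 121, 118, 118, 118, 117, 119, 119, 119, 119, 120, 120, 120, 120, 121, 118, 116, 114, 115, 116, 114, 116, 117, 119, 118, 119, 118, 118, 116, 116, 117]
150 [170, 170, 167, 188, 250, 255, 255, 255, 255, 254, 254, 254, 254, 255, 255, 255, 254, 254, 254, 255, 255, 239, 89, 103, 86, 255, 255, 255, 254, 254, 254, 255, 245, 180, 188, 189, 187, 183, 186, 184, 178, 170, 153, 132, 127, 128, 128, 124, 125, 125]
180 [173, 171, 171, 167, 172, 251, 255, 255, 254, 254, 254, 254, 254, 254, 254, 254, 254, 254, 254, 255, 255, 243, 114, 99, 84, 255, 255, 255, 254, 254, 254, 253, 253, 253, 253, 253, 253, 252, 253, 251, 241, 225, 162, 124, 130, 128, 129, 129, 125, 175]
225 [172, 148, 115, 114, 114, 115, 114, 121, 123, 125, 124, 116, 98, 97, 95, 96, 96, 95, 96, 96, 97, 99, 96, 97, 97, 97, 95, 95, 94, 96, 97, 93, 93, 93, 93, 92, 94, 93, 93, 90, 89, 91, 86, 82, 118, 117, 116, 119, 124
[... 2574 characters left out ...]
==========
210  *******=======-%@@%+*%%#+-==============
216  ******+======--=++======---=============
222  ******+=====----------------============
228  ******+=====++=============-============
234  ******+======+============--============
240  ******+===================--============
246  ******+=====-=====++++==----============
252  ***+++:=++++-===***#**#*=---====-:=++===
258  +==++-:-***+-=+****#*****---====-::++=:-
264  ::++=::-****-=*****#**#**=--==**-..=++::
270  :=++-:::****--=****#**#**=--++**-..:++=:
276  -++=::::****---+***#**#*=---=***-...-++-
282  +++:::::****+**==+*****+=---=***-...:=++
288  =*+:...-****+********+**+++==***+...:=*=
294  :=+:...+****=+*******+**+++==+***:..:==.
```

```bash
python3 - <<'E'
from h import *
z=.0948
print('nose',tl((320,114),z-.014),'sides',tl((299.5,150),z-.014),tl((337.5,150),z-.014),'block near',tl((320,228),z-.028),'sides',tl((286,240),z-.028),tl((352,240),z-.028))
E
python3 -m crank '[[0.1,0,0.3,0,0.4],[0.1,0,0.7,0,0.4],[0.1,0,0.7,0,0.4],[0.1,0,0.7,0,0.7],[0.1,0,0.7,0,1]]' 80
python3 -m crank '[[0,0,0,0,1],[0,0,0,0,1],[0,0,0,0,1]]' 
python3 -m crank '[[0,0,-1,0,1],[0,0,-3,0,1],[0,0,-6,0,1],[0,0,-10,0,1],[0,0,-12,0,1]]'
```

```text
nose [75.6 -0.3 80.8] sides [ 58.4 -10.6  80.8] [58.4  8.4 80.8] block near [22.3 -0.4 66.8] sides [ 15.8 -17.3  66.8] [15.8 15.6 66.8]
t: 36.25
tool_pos: [0.5111, -0.3496, 0.0858]
orientation: [3.141, -0.0, 1.571]
force: [-0.9, 0.1, -2.5]
finger_gap: 0.0319
t: 36.5
tool_pos: [0.511, -0.3496, 0.0856]
orientation: [3.141, 0.0, 1.571]
force: [0.2, 0.7, 1.8]
finger_gap: 0.0322
t: 36.92
tool_pos: [0.5117, -0.3503, 0.21]
orientation: [3.139, 0.003, 1.571]
force: [0.9, -0.7, -0.7]
finger_gap: 0.0321
```

```bash

python3 -m crank '[[2.6,0.1,0,-0.12,1],[5.2,0.2,0,-0.24,1],[7.8,0.3,0,-0.36,1],[10.4,0.4,0,-0.48,1],[13,0.6,0,-0.6,1]]' >/dev/null
python3 -m crank '[[2.1,1.6,0,-0.12,1],[4.2,3.2,0,-0.24,1],[6.3,4.8,0,-0.36,1],[8.4,6.4,0,-0.48,1],[10.4,7.8,0,-0.6,1]]' >/dev/null
python3 -m crank '[[0.5,2,0,-0.12,1],[1,4,0,-0.24,1],[1.6,5.8,0,-0.331,1],[1.6,5.8,0,-0.331,1],[1.6,5.8,0,-0.331,1]]' >/dev/null
python3 -m crank '[[0,0,0,0,1],[0,0,0,0,1],[0,0,0,0,1],[0,0,0,0,1],[0,0,0,0,1]]'
python3 - <<'E'
from h import *
a=save('wrist','w16')
to([.533,.03,.21],3.102)
ascii(a,120,440,40,300)
for v in (90,100,110,120,135): print('row',v,edges(a[v,165:260],165,115),edges(a[v,280:360],280,115))
for v in (150,165,180,200,220,240,260): print('row',v,edges(a[v,165:260],165,115))
for u in (215,220,225,230,205,240): print('col',u,edges(a[60:290,u],60,115))
E
```

```text
t: 38.58
tool_pos: [0.5286, -0.0304, 0.2054]
orientation: [-3.142, -0.0, 3.101]
force: [-0.0, -0.1, -2.1]
finger_gap: 0.0322
t 38.63 tcp [ 0.5286 -0.0303  0.2054] rpy [-3.142 -0.     3.101] gap 0.032 F [-0.5 -0.5 -3. ]
shift cm [-0.19  6.04 -0.46] twist -0.001
 40  +++++++++++++++++++++++++++++++++++++++++++++++++++++++++++++++++++=------------
 46  ++++++++++++++++++++++++++++++++++++++++++++***********++++++++++++-------------
 52  ++++++++++++++++++++++++++++++++++++++++*************+++++++++++++=-------------
 58  +++*##*#################%%%%%%%%%%%%%%%%%%%%%%%%%%%%%%%%%%%%%%%%%%++++++++++++++
 64  +++#@@%@@@@@@@@@@@@@@@@@@@@@@@@@@@@@@@@@@@@@@@@@@@@@@@@@@@@@@@@@@#**************
 70  +++*@@%#################********************************+++++++++---------------
 76  ++++@@@--:---------::------------------------------------------:::::............
 82  ++++%@@+:----------::======-----------------------------------:::::.............
 88  ++++#@@*::::-------::+#####----------------------------------:::::..............
 94  ++++*@@%-::::::::::::-#####----:------=========-------------
[... 4177 characters left out ...]
.float64(84.4), '-'), (np.float64(86.5), '+'), (np.float64(276.5), '-')]
col 220 [(np.float64(73.9), '-'), (np.float64(78.9), '+'), (np.float64(82.2), '-'), (np.float64(84.2), '+'), (np.float64(85.2), '-'), (np.float64(86.5), '+'), (np.float64(276.5), '-')]
col 225 [(np.float64(73.9), '-'), (np.float64(78.8), '+'), (np.float64(85.3), '-'), (np.float64(86.3), '+'), (np.float64(276.5), '-')]
col 230 [(np.float64(73.9), '-'), (np.float64(120.1), '+'), (np.float64(276.5), '-')]
col 205 [(np.float64(74.2), '-'), (np.float64(78.9), '+'), (np.float64(88.7), '-'), (np.float64(189.9), '+'), (np.float64(249.7), '-')]
col 240 [(np.float64(73.8), '-'), (np.float64(145.5), '+'), (np.float64(276.4), '-')]
```

```bash
python3 - <<'E'
from h import *
a=cv2.imread('pics/w16.png');g=a.mean(2).astype(int)
z=.2054;f=z-.006;t=z-.024;b=.0856-.014
print('near foot',tl((220,78.9),f)[:2],'far foot',tl((235,276.5),f)[:2],'handle near top edge',tl((205,189.9),t)[:2],tl((250,187),t)[:2])
for v,l,q in ((90,205.3,227.4),(100,206.3,228.3),(110,208.2,229.3),(120,209.2,230),(135,211.2,231.3),(150,205.2,241.3),(200,198.2,256.2)):
    L=tl((l,v),f);Q=tl((q,v),t);print(v,L[:2],Q[:2],'mid',round((L[1]+Q[1])/2,2),'w',round(Q[1]-L[1],1))
print('block near top',tl((238,145.5),t)[:2])
for v in (130,150): print(v,g[v,278:350].tolist())
for u in (290,300,310,325,335): print(u,g[108:126,u].tolist(),g[212:245,u].tolist())
E
```

```text
near foot [100.5 -82.6] far foot [-86.5 -86.6] handle near top edge [ 10.1 -99.2] [ 12.7 -60.1]
90 [ 91.9 -95.8] [ 91.  -72.1] mid -83.95 w 23.7
100 [ 83.9 -95.9] [ 83.7 -72.1] mid -84.0 w 23.8
110 [ 75.9 -95.2] [ 76.1 -72. ] mid -83.6 w 23.2
120 [ 67.6 -95.3] [ 68.4 -72.2] mid -83.75 w 23.1
135 [ 54.9 -95. ] [ 56.6 -72.2] mid -83.6 w 22.8
150 [  41.9 -101.8] [ 44.4 -65. ] mid -83.4 w 36.8
200 [  -4.7 -113.9] [  0.9 -55.5] mid -84.7 w 58.4
block near top [ 48.1 -67.5]
130 [82, 81, 80, 81, 84, 79, 67, 58, 76, 161, 249, 250, 243, 241, 241, 242, 243, 244, 248, 238, 196, 201, 227, 239, 242, 242, 240, 241, 241, 241, 242, 242, 244, 243, 241, 240, 239, 241, 251, 195, 86, 77, 67, 135, 239, 247, 242, 241, 241, 241, 241, 241, 240, 240, 240, 238, 236, 235, 237, 233, 221, 209, 164, 89, 89, 114, 115, 112, 115, 110, 104, 164]
150 [77, 78, 77, 76, 78, 80, 75, 66, 54, 84, 226, 250, 243, 240, 238, 239, 241, 243, 245, 250, 212, 187, 220, 233, 240, 240, 239, 239, 239, 240, 240, 241, 241, 242, 240, 239, 237, 238, 248, 190, 81, 71, 65, 130, 238, 247, 241, 239, 239, 239, 239, 238, 238, 239, 236, 236, 235,
[... 561 characters left out ...]
310 [87, 87, 85, 86, 84, 86, 85, 84, 84, 82, 80, 97, 157, 209, 239, 237, 241, 244] [233, 233, 233, 233, 233, 233, 232, 232, 232, 232, 232, 230, 232, 231, 231, 235, 242, 99, 70, 79, 83, 82, 84, 83, 83, 81, 65, 69, 72, 76, 79, 76, 75]
325 [85, 85, 85, 86, 86, 84, 87, 85, 84, 84, 83, 109, 157, 214, 236, 236, 239, 241] [144, 143, 143, 143, 143, 142, 142, 143, 144, 143, 143, 142, 140, 144, 141, 144, 143, 75, 64, 68, 65, 66, 65, 66, 66, 66, 68, 68, 74, 77, 78, 79, 79]
335 [83, 82, 83, 82, 83, 81, 82, 82, 81, 80, 79, 103, 159, 210, 231, 230, 235, 237] [139, 140, 139, 136, 138, 138, 137, 137, 138, 136, 137, 136, 135, 136, 136, 139, 139, 54, 62, 65, 65, 65, 63, 65, 60, 66, 65, 70, 75, 77, 78, 81, 77]
```

```bash
python3 - <<'E'
from h import *
b=.0856-.014
print(tl((320,120.3),b),tl((298.5,140),b),tl((340,140),b),'block near top',tl((320,235),.0576),tl((320,239),.0576))
E
```

```text
[73.2  0.4 71.6] [64.4 -9.6 71.6] [64.4  9.6 71.6] block near top [22.7  0.3 57.6] [20.7  0.3 57.6]
```

```bash

python3 -m crank '[[1,-3,0,0,1],[2,-6,0,0,1],[2.4,-8.5,2,0,1],[2.4,-8.5,5,0,1],[2.4,-8.5,7,0,1]]' >/dev/null
python3 -m crank '[[0,0,0.4,0,1],[0,0,0.8,0,1],[0,0,0.8,0,1],[0,0,0.8,0,1],[0,0,0.8,0,1]]'
python3 - <<'E'
from h import *
a=save('wrist','w17');g=a.mean(2).astype(int)
s=r.sense();print(s['tool_pos'])
ascii(a,240,400,60,260,4,6)
for v in (90,95,100): print(v,g[v,288:356].tolist())
for v in (130,180): print(v,g[v,288:356].tolist())
for u in (312,330): print(u,g[64:125,u].tolist())
for v in (194,200): print(v,g[v,274:370].tolist())
for u in (292,350): print(u,g[160:220,u].tolist())
E
```

```text
t: 39.47
tool_pos: [0.5025, -0.1139, 0.129]
orientation: [-3.141, 0.003, 3.102]
force: [0.3, 0.2, -1.6]
finger_gap: 0.0324
[ 0.50236949 -0.11393466  0.12893845]
 60  +++++*******************+++++*++++++++++
 66  +***************************************
 72  ++**************************************
 78  ****************************************
 84  %%%%%%%%%%%%%%%%%%%%%%%%%%%%%%%%%%%%%%%%
 90  @@@@@@@@@@@@@@@@@@@@@@@@@@@@@@@@@@@@@@@@
 96  @@@@@@@@@@@@@@@@@@@@@@@@@@@@@@@@@@@@@@@@
102  +++++++++++++++++++++++++++++++++++++++=
108  ---------------==========---------------
114  ---------------=+++++++++---------------
120  --------------=%@@@##@@@%=--------------
126  --------------+@@@@**@@@@=--------------
132  --------------+@@@@**@@@@=--------------
138  --------------=@@@@**@@@%------+@@@@@@@@
144  --------------=@@@@+*@@@%------*@@@@@@@@
150  --------------=@@@@+*@@@%------*@@@@@@@@
156  ---------------@@@@**@@@%---::-*++++++++
162  ---------------@@@@**@@@%-::::::::::::::
168  -------:::::::-@@@@**@@@%-::::::::::::::
174  ------::::::::-%@@@**@@@%-::::::::::::::
180  ----::::::::::
[... 3518 characters left out ...]
 242, 239, 238, 238, 238, 238, 237, 237, 235, 235, 233, 234, 230, 221, 210, 155, 110, 111, 175, 200, 197, 198, 197, 199, 206, 134, 41, 51, 63, 65, 67, 65, 66, 64, 65, 63, 64, 64, 63, 63, 64, 62, 63, 62, 61, 61]
292 [80, 78, 77, 78, 76, 76, 76, 76, 75, 75, 75, 76, 77, 76, 74, 77, 76, 73, 73, 73, 73, 73, 74, 75, 70, 71, 72, 72, 72, 72, 73, 73, 71, 71, 72, 74, 69, 70, 70, 70, 86, 86, 84, 82, 83, 69, 68, 68, 70, 70, 70, 58, 57, 57, 59, 59, 58, 59, 62, 64]
350 [75, 77, 75, 76, 76, 77, 74, 74, 74, 74, 73, 74, 74, 73, 72, 73, 71, 73, 71, 71, 72, 71, 71, 71, 70, 70, 69, 69, 69, 67, 68, 71, 68, 69, 69, 67, 68, 64, 66, 58, 41, 42, 41, 40, 42, 42, 45, 42, 42, 44, 44, 49, 50, 49, 52, 51, 53, 54, 55, 67]
```

```bash
python3 - <<'E'
from h import *
z=.129;f=z-.006;t=z-.024;b=.0716
L,R=tl((291.8,202),f),tl((349.3,202),f);print('cut',L,R,(L[1]+R[1])/2)
print('held nose',tl((298,130),b),tl((340.3,130),b),tl((299,180),b),tl((339.7,180),b),'tip',tl((320,120),b))
print('cut near foot',tl((320,107.7),f),'block near top',tl((300,197.5),t))
E
```

```text
cut [ 17.8 -18.7 123. ] [ 17.7  20.  123. ] 0.6500000000000004
held nose [68.9 -9.7 71.6] [68.9  9.7 71.6] [45.4 -9.8 71.6] [45.4  9.8 71.6] tip [73.3  0.4 71.6]
cut near foot [ 78.2   0.3 123. ] block near top [ 26.4 -11.8 105. ]
```

```bash

python3 -m crank '[[0.2,0.06,0,0,1],[0.2,0.06,0.5,0,1],[0.2,0.06,1,0,1],[0.2,0.06,1.2,0,1],[0.2,0.06,1.2,0,1]]'
for i in 1 2 3; do python3 -m crank '[[0,0,0.2,0,1],[0,0,0.4,0,1],[0,0,0.5,0,1],[0,0,0.5,0,1]]' | grep -E 'pos|force|gap'; done
python3 -m crank '[[0,0,0.1,0,1],[0,0,0.2,0,1],[0,0,0.2,0,1],[0,0,0.2,0,1]]' | grep -E 'pos|force|gap'
```

```text
t: 39.93
tool_pos: [0.4986, -0.1128, 0.1144]
orientation: [3.141, -0.002, 3.102]
force: [-0.3, -0.7, -1.9]
finger_gap: 0.0321
tool_pos: [0.4992, -0.1131, 0.1101]
force: [-1.0, -0.7, -2.2]
finger_gap: 0.0319
tool_pos: [0.4993, -0.1132, 0.1052]
force: [-0.1, 0.8, -1.6]
finger_gap: 0.032
tool_pos: [0.5003, -0.1135, 0.1013]
force: [-0.0, -0.7, 4.1]
finger_gap: 0.0319
tool_pos: [0.5002, -0.1134, 0.099]
force: [2.9, -0.3, 1.9]
finger_gap: 0.032
```

```bash

python3 -m crank '[[0,0,0.1,0,1],[0,0,0.2,0,1],[0,0,0.3,0,1],[0,0,0.3,0,1]]' | grep -E 'pos|force|gap'
python3 -m crank '[[0,0,-0.3,0,1],[0,0,-0.3,0,0.4],[0,0,-0.3,0,0.4],[0,0,-0.3,0,0.4],[0,0,-0.3,0,0.4]]' >/dev/null
python3 -m crank '[[0,0,-2,0,0.4],[0,0,-4,0,1],[0,0,-4,0,1],[0,0,-4,0,1],[0,0,-4,0,1]]' >/dev/null
python3 -m crank '[[0,0,0,0,1],[0,0,0.5,0,1],[0,0,1,0,1],[0,0,1.5,0,1],[0,0,2,0,1]]'
for i in 1 2 3 4; do python3 -m crank '[[0,0,0.1,0,1],[0,0,0.2,0,1],[0,0,0.2,0,1],[0,0,0.2,0,1]]' | grep -E 'pos|force'; done
```

```text
tool_pos: [0.4996, -0.1133, 0.0961]
force: [-0.3, 0.5, 9.2]
finger_gap: 0.032
t: 42.85
tool_pos: [0.4988, -0.113, 0.1172]
orientation: [3.141, -0.001, 3.102]
force: [-0.8, 0.5, 0.2]
finger_gap: 0.0
tool_pos: [0.4994, -0.1132, 0.1165]
force: [-0.4, 0.5, -0.2]
tool_pos: [0.4993, -0.1131, 0.1145]
force: [-0.1, 0.6, 1.0]
tool_pos: [0.4995, -0.1132, 0.1126]
force: [0.3, 1.0, 2.2]
tool_pos: [0.4994, -0.1132, 0.1104]
force: [0.6, 0.7, 2.5]
```

```bash

for i in 1 2 3; do python3 -m crank '[[0,0,0.1,0,1],[0,0,0.2,0,1],[0,0,0.2,0,1],[0,0,0.2,0,1]]' | grep -E 'pos|force'; done
```

```text
tool_pos: [0.4993, -0.1131, 0.1082]
force: [0.9, 0.3, 1.0]
tool_pos: [0.4992, -0.1132, 0.1066]
force: [-1.9, 0.8, 6.0]
tool_pos: [0.4993, -0.1132, 0.1065]
force: [-8.8, 4.1, 22.9]
```

Both tools are home, with contact at TCP 0.1065 again. Now I shut the keeper from its far side.

```bash

python3 -m crank '[[0,0,-2,0,1],[0,0,-5,0,1],[0,0,-7,0,1],[-2,1,-7,0,1],[-5,3,-7,0,1]]' >/dev/null
python3 -m crank '[[-3,2,0,0,1],[-6,4,0,0,1],[-9,6,0,0,1],[-12,7,0,0,1],[-12,7,0,0,1]]' >/dev/null
python3 -m crank '[[0,0,1,0,1],[0,0,3,0,1],[0,0,4.5,0,1],[0,0,5.5,0,1],[0,0,5.5,0,1]]' 
python3 -m crank '[[0.4,0,0,0,1],[0.8,0,0,0,1],[1.2,0,0,0,1],[1.2,0,0,0,1],[1.2,0,0,0,1]]' 
python3 - <<'E'
from h import *
to([.66,-.021,.118],3.102)
E
```

```text
t: 46.43
tool_pos: [0.67, -0.0201, 0.1152]
orientation: [3.141, -0.007, 3.101]
force: [-0.4, -0.2, 0.2]
finger_gap: 0.0001
t: 46.85
tool_pos: [0.6613, -0.0196, 0.1205]
orientation: [-3.141, 0.002, 3.102]
force: [-0.5, 0.2, 0.2]
finger_gap: 0.0001
t 46.85 tcp [ 0.6613 -0.0196  0.1205] rpy [-3.141e+00  2.000e-03  3.102e+00] gap 0.0001 F [-0.5  0.2  0.2]
shift cm [ 0.13 -0.15  0.25] twist -0.0
```

```bash

for i in 1 2; do python3 -m crank '[[0.5,0,0,0,1],[1,0,0,0,1],[1.5,0,0,0,1],[1.5,0,0,0,1],[1.5,0,0,0,1]]' | grep -E 'pos|force'; done
for i in 1 2; do python3 -m crank '[[0.2,0,0,0,1],[0.4,0,0,0,1],[0.6,0,0,0,1],[0.6,0,0,0,1]]' | grep -E 'pos|force'; done
```

```text
tool_pos: [0.6457, -0.0188, 0.1194]
force: [0.6, 0.6, -1.1]
tool_pos: [0.6304, -0.0182, 0.1192]
force: [-0.0, -1.5, -0.2]
tool_pos: [0.6248, -0.018, 0.1193]
force: [0.6, -1.1, -0.8]
tool_pos: [0.6188, -0.0178, 0.1194]
force: [-0.2, -1.1, -0.6]
```

```bash

for i in 1 2 3; do python3 -m crank '[[0.2,0,0,0,1],[0.3,0,0,0,1],[0.3,0,0,0,1],[0.3,0,0,0,1]]' | grep -E 'pos|force'; done
```

```text
tool_pos: [0.616, -0.0177, 0.1194]
force: [0.4, -0.4, 0.6]
tool_pos: [0.6144, -0.0177, 0.1196]
force: [7.3, 0.5, -4.8]
tool_pos: [0.6138, -0.0177, 0.1199]
force: [17.8, 0.4, -13.6]
```

It stopped at 0.614 m, which matches the predicted 0.6148 m for fully shut. I back off, move up and take the last look.

```bash

python3 -m crank '[[-0.8,0,0,0,1],[-1.5,0,-1,0,1],[-1.5,0,-5,0,1],[-1.5,0,-9,0,1],[-1.5,0,-13,0,1]]' >/dev/null
python3 -m crank '[[3,1,-4,0,1],[6,2,-4,0,1],[8,3,-4,0,1],[8,3,-4,0,1],[8,3,-4,0,1]]' >/dev/null
python3 -m crank '[[0,0,0,0,1],[0,0,0,0,1],[0,0,0,0,1],[0,0,0,0,1]]'
python3 - <<'E'
from h import *
a=save('wrist','w18');b=save('side','s2')
o=np.zeros((600,800,3),np.uint8)
o[:,:]=0
o[:340]=cv2.resize(a[:272],(800,340),interpolation=cv2.INTER_CUBIC)
o[340:600,:]=cv2.resize(b[135:245,230:568],(800,260),interpolation=cv2.INTER_CUBIC)
save('','fin',o)
E
```

```text
t: 50.52
tool_pos: [0.5468, 0.0147, 0.2889]
orientation: [3.142, -0.001, 3.101]
force: [-0.3, 0.3, -0.0]
finger_gap: 0.0005
```

View pics/fin.png

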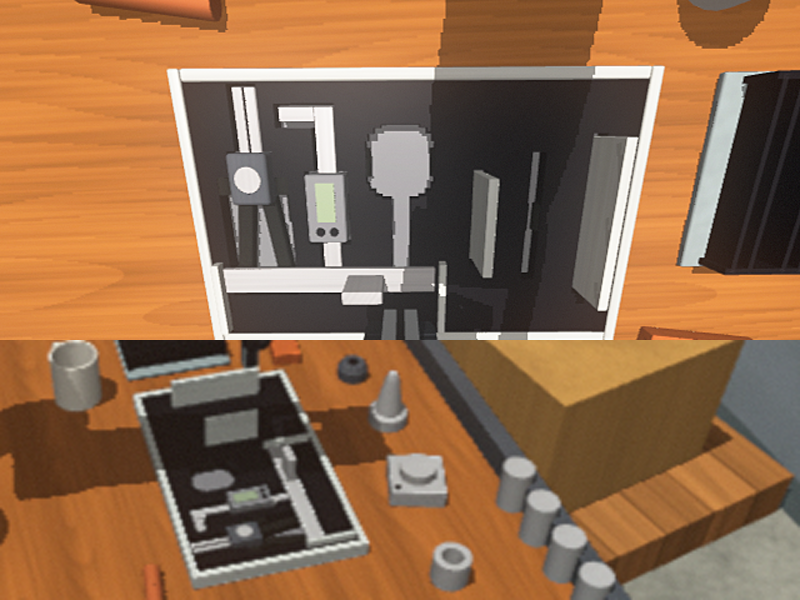

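The final picture shows both plates in their slots on the right of the view, and the pliers and caliper in their cutouts. The keeper strip lies at row 280 over their tails and the bystanders are untouched. I hand it in.

```bash
python3 -c "
from plant import r
print(r.job_done())"
```

```text
the job is handed in; nothing more can be done
None
```

The case is packed and handed in at about 50 s of robot time. In order, I:
- slid the keeper open to its stop;
- pressed the long and short plates home;
- pressed the caliper and pliers home;
- slid the keeper shut.

The medium plate and the dial gauge were not in the scene.

**Last checks**
- **Plates:** both stopped on the slot floor at the expected height, with 24 to 45 N of push.
- **Caliper and pliers:** pressed again from above with closed fingers. Both stopped with the head top at about 34 mm, the height when home.
- **Keeper:** it stopped within 1 mm of the predicted shut position, with nothing blocking it.
- **Final pictures:** all four items sit in their own cutouts with the strip over the tools' tails. The neighbouring objects visible in them stand where they were.

**Things to know**
- **Press force:** some presses peaked near 45 N at the fingers (task: 10 to 15 N). They rose that high only once the item, or for the caliper the fingertips, had bottomed out.
- **First caliper press:** it stopped 2 mm high because the fingertips met the insert. The press from above finished it.
- **Pink look-alikes:** I never touched them, but they are outside the final pictures, so I did not check them again at the end.

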